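# Put three swapped samples back on their own plates

### The arm

A 6-joint arm with a two-finger parallel gripper is mounted at the origin on a cart in front of the work surface, level with it; the furniture and walls round the work are solid. World frame = base frame: x ahead of the robot, y to its left, z up, the work surface at z = 0. Lengths are in mm, angles in rad, forces in N, time in s.
With the tool pointing down it reaches from about 275 to 750 mm from the base axis. Payload 10.2 kg.
Tool frame: the origin (TCP) lies at the very end of the fingers, on their centre line; the grasp point (between the pads) lies 19 mm behind it; z points along the fingers, x is the direction in which the jaws open and shut, and the axes are right-handed (so a half turn about z gives the same grasp; the last joint's range is limited). The gripper opens to 85 mm and grips with 20 to 120 N. Pads are 22 mm wide; open, the fingers measure 114 mm over their backs; the gripper's body (76 mm by 85 mm) begins 54 mm behind the grasp point. The pads swing forward as they close: fully open they stand 13 mm farther back than shut.
Start: joints at [-1.52, 0.313, 1.498, -0, 1.331, -0.223], TCP at [141.942, -505.454, 201.094] pointing down, gripper open.
Joint ranges: [-2.94, 2.94], [-0.97, 2.17], [0.19, 2.56], [-1.23, 4.37], [0.02, 3.11], [-2.88, 2.88]. Speed limits (rad/s): [2.39, 2.39, 3.01, 3.14, 3.14, 3.14].

### API

Orientations are given as a unit quaternion [w, x, y, z].
In Python, from rig import telemetry, capture, camera_model, finish_job gives the robot as it stands.
- The arm moves only by the shell command python3 -m inch 'ROWS' [FORCE]. ROWS is JSON, a list of rows, each a list of 5 numbers: the shift along the tool's x, y, z in m, then the turn about the tool's z in rad, then the finger opening in m, from 0 to 0.0854. A call has exactly 5 rows; each row shifts and turns the pose as measured when the row begins, along the tool's axes as they then stand; what a row does not reach is not made up. A row lasts 1/12 s, in which the tool goes at most 41.7 mm and 7.16 degrees, less where a joint would pass 70% of its speed; a pose out of reach is approached as far as the arm can. A call with a gripper value outside its range is refused whole. The fingers move at their own pace and stop on an object; FORCE is the grip in N (left out, the last holds). Time passes only in rows, so rows that do not move let the fingers close, or fill a call up. It gives the time, the measured TCP pose, the force and the opening at its end, in the units of the state.
- telemetry.sense(): the state, without advancing time (a new reading comes with each control period).
- capture(name): name is "side" or "top" or "wrist"; returns the picture (384x512x3 uint8, blue, green, red); there is no depth.
- camera_model(name): a dict with "mtx" (3x3 intrinsics, pixels), "camera_from_world" (4x4, takes a point from world to camera coordinates). Camera axes: x right, y down, z forward; pixel columns grow to the right and rows downward; lengths in mm; the calibration is good to about 2 mm. A picture is of the moment at which its call begins: read the wrist's pose just before it. camera_model takes no time and is no camera call; for the wrist camera it gives the pose at the moment of the call.
- finish_job(): hands the job in, once; it reports no verdict.
The state is a dict: "time_s": time; "joints": joint angles; "dq": joint speeds; "tau": joint torques, N m; "eef_pos": TCP position; "ee_rot": TCP orientation; "force": force on the tool from outside, world axes, zero at the start; "wrist_torque": the same for the moment, N m; "grip_width": opening from 0.0 (shut) to 1.0 (fully open).
Only numpy, scipy, OpenCV 4.12 (cv2) and the standard library are available. Lean on these libraries where they do the work, as an engineer would, in place of code of your own. Each camera call takes 0.05 s, during which the arm holds its last target. There are 200 camera calls.

### The job

The three steel samples are standing on one another's plates: move the gear to the middle of the round plate, the flanged bush to the middle of the square plate and the plain rod to the middle of the six-sided plate, all standing upright. They have been cleaned, so never let one stand or lie on the bare bench and do not tip them over; the empty ribbed rubber mat is free for setting one aside on the way. Leave the black loupe and the capped tube where they are.

Things in the scene. Friction and masses are not known exactly. Their poses are not given: they have to be found in the camera images.
- gear_center (a point): Steel gear sample lying flat, toothed rim 45 mm across and 10 mm high, with a smaller hub that rises 7 mm more above the rim in the middle. The point is on its axis, half-way up the toothed rim (5 mm above its underside); z up along the axis. Grasp it across the rim.
- bush_center (a point): Steel flanged bush standing on its flange, 25 mm high, round: flange 31 mm across and 6 mm high at the foot, tube 24 mm across at the top (to the fingers the side tapers evenly from 31 mm at the flange to 24 mm at the top, so it holds best low down, round the flange). The point is on its axis, half-way up (12.5 mm above its underside); z up.
- rod_center (a point): Plain steel rod sample standing on end, 18 mm in diameter, 42 mm high. The point is on its axis, half-way up (21 mm above its underside); z up.
- plate_round_top (a point): Round dark steel plate, 80 mm across, 8 mm thick, flat, with a thin scribed ring 50 mm across in the middle and three small screws. The gear's own plate. Fixed. The point is the centre of its top face, z up; turned by up to 0.6 rad about z from start to start. 
- plate_square_top (a point): Square dark steel plate, 64 mm a side, 8 mm thick, flat, with a thin scribed ring 37 mm across in the middle and four small screws at the corners. The bush's own plate. Fixed. The point is the centre of its top face, z up; turned by up to 0.6 rad about z from start to start. 
- plate_hex_top (a point): Six-sided dark steel plate, 70 mm across the flats, 8 mm thick, flat, with a thin scribed ring 24 mm across in the middle and six small screws at the corners. The rod's own plate. Fixed. The point is the centre of its top face, z up; turned by up to 0.6 rad about z from start to start. 
- spare_mat_top (a point): Empty black rubber mat with fine grey ribs, 80 by 60 mm, 6 mm thick, flat; a free spot for setting a sample aside. Fixed. The point is the centre of its top face, z up; turned by up to 0.6 rad about z from start to start. 
- loupe_center (a point): Bystander: loose black stand loupe, round and waisted, 39 mm across, 32 mm high. The point is its centre (16 mm above the bench). Stands among the plates; not to be moved.
- tube_center (a point): Bystander: loose upright tube, 24 mm across, 60 mm high, with a red cap. The point is its centre (30 mm above the bench). Not to be moved.
There are look-alikes about, which are no part of the job. Leave any turquoise look-alike of the part that bears gear_center alone.

How it is judged:
By the outcome, as a careful person would: the job done as asked, in the order asked, and still so for the second after the job is handed in, with the robot touching nothing.
It also fails if it takes over 106 s, if anything falls off the work surface, if the arm or the gripper's body presses on something with over 40 N, if the wrist force passes 120 N, or if a joint passes its speed limit or range.

## Working session

There is one attempt and no reset: what is moved stays moved. The work goes in short steps, Python scripts to look and compute and a shell command to move; the robot and the scene stay as the last step left them, time stands still between calls to the robot, and variables do not carry over. Pictures are saved under pics/ and viewed, about 12 in all and at most 16, crops included, and the job is handed in when it is done.

```bash
ls; mkdir -p pics; python3 - <<'E'
from rig import telemetry, capture, camera_model
import cv2,numpy as np
print(telemetry.sense())
for n in("side","top"):
    cv2.imwrite(f"pics/{n}0.png",capture(n)); m=camera_model(n); print(n,np.round(m["mtx"],1).tolist(),np.round(m["camera_from_world"],3).tolist())
a=cv2.imread("pics/top0.png"); cv2.imwrite("pics/top0b.png",cv2.resize(a,(800,600),interpolation=cv2.INTER_CUBIC))
a=cv2.imread("pics/side0.png"); cv2.imwrite("pics/side0b.png",cv2.resize(a,(800,600),interpolation=cv2.INTER_CUBIC))
E
```

```text
pics
{'time_s': 0.0, 'joints': array([-1.52042755e+00,  3.13459292e-01,  1.49848762e+00,  2.37915519e-05,
        1.33100447e+00, -2.23395509e-01]), 'dq': array([-0.00106881, -0.00131822,  0.00013134,  0.00145991, -0.00035164,
        0.00032882]), 'tau': array([-2.12310524e-04, -4.12257314e+01, -2.59748679e+01, -1.93530518e-04,
        4.11562229e-03, -1.02980898e-06]), 'eef_pos': array([ 141.91844187, -505.12670315,  200.51133267]), 'ee_rot': array([-5.27527421e-04,  7.96979111e-01, -6.04006486e-01, -4.28233946e-04]), 'force': array([ 0.44560752, -0.44057432, -0.85463581]), 'wrist_torque': array([0.02123493, 0.01200627, 0.00194751]), 'grip_width': 1.0036868309402525}
side [[358.5, 0.0, 256.6], [0.0, 358.5, 186.0], [0.0, 0.0, 1.0]] [[0.968, -0.25, -0.007, -598.328], [-0.103, -0.373, -0.922, 24.826], [0.228, 0.894, -0.387, 1226.587], [0.0, 0.0, 0.0, 1.0]]
top [[409.7, 0.0, 255.9], [0.0, 409.7, 189.7], [0.0, 0.0, 1.0]] [[0.013, -1.0, -0.019, -219.365], [-0.995, -0.011, -0.094, 562.18], [0.094, 0.02, -0.995, 1476.284], [0.0, 0.0, 0.0, 1.0]]
```

View pics/top0b.png

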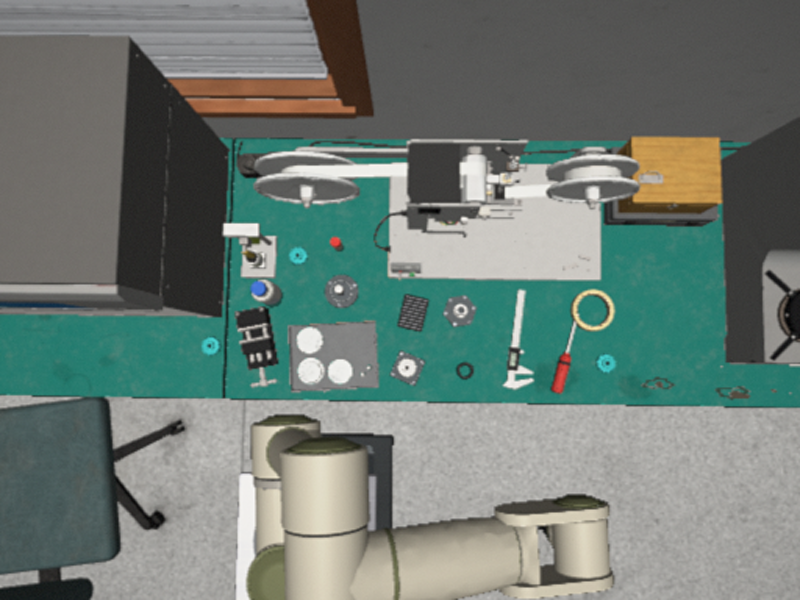

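View pics/side0b.png

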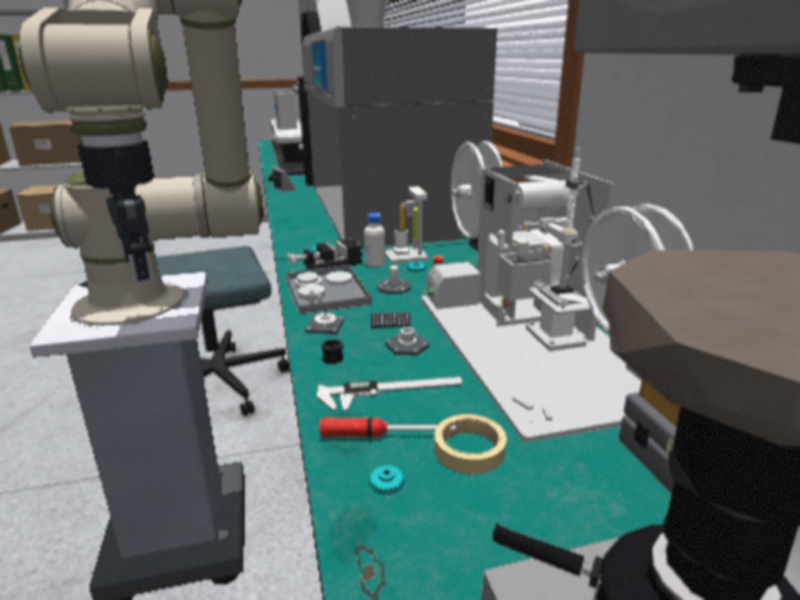

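The top view (800x600) shows:
- the round plate with the rod at (341,291)
- the hex plate with the bush at (460,310)
- the square plate with the gear at (407,367)
- the empty mat at (413,312)
- the loupe at (464,370) and the red tube cap at (336,243)
- turquoise decoys elsewhere

```bash
cat > h.py <<'E'
import numpy as np
from rig import telemetry, capture, camera_model
from scipy.spatial.transform import Rotation as R
def ray(m,u,v,z):
    K=np.array(m["mtx"]);T=np.array(m["camera_from_world"]);Rm=T[:3,:3];c=-Rm.T@T[:3,3]
    d=Rm.T@np.linalg.inv(K)@[u,v,1]; return c+d*(z-c[2])/d[2]
def pose():
    s=telemetry.sense();q=np.array(s["ee_rot"]);Rm=R.from_quat([q[1],q[2],q[3],q[0]]).as_matrix()
    return s,np.array(s["eef_pos"]),Rm
def delta(goal):
    s,p,Rm=pose(); return Rm.T@(np.array(goal)-p)
E
python3 - <<'E'
from h import *
m=camera_model("top")
for n,u,v,z in [("round",341,291,8),("hex",460,311,8),("square",407,367,8),("mat",413,312,6),("loupe",464,370,32),("tube",336,243,60),("base corner",389,278,10),("motorboxfront",435,235,100),("reel",305,195,200)]:
    print(n,ray(m,u/1.5625,v/1.5625,z).round())
s,p,Rm=pose();print(p,Rm.round(3)); w=camera_model("wrist");T=np.array(w["camera_from_world"]);print("cam",(-T[:3,:3].T@T[:3,3]).round(),T[:3,:3].round(2).tolist(),np.array(w["mtx"]).round().tolist())
E
```

```text
round [578. -72.   8.]
hex [ 533. -355.    8.]
square [ 400. -231.    8.]
mat [ 530. -244.    6.]
loupe [ 396. -363.   32.]
tube [684. -64.  60.]
base corner [ 610. -186.   10.]
motorboxfront [ 697. -291.  100.]
reel [760. -14. 200.]
[ 141.93484348 -505.1877893   200.62347952] [[ 0.27  -0.963 -0.   ]
 [-0.963 -0.27   0.001]
 [-0.001 -0.    -1.   ]]
cam [ 213. -485.  372.] [[0.27, -0.96, -0.0], [-0.92, -0.26, 0.29], [-0.28, -0.08, -0.96]] [[309.0, 0.0, 258.0], [0.0, 309.0, 197.0], [0.0, 0.0, 1.0]]
```

```bash
for i in 1 2 3; do python3 -m inch '[[-0.0121,-0.0282,-0.004,0,0.085],[-0.0121,-0.0282,-0.004,0,0.085],[-0.0121,-0.0282,-0.004,0,0.085],[-0.0121,-0.0282,-0.004,0,0.085],[-0.0121,-0.0282,-0.004,0,0.085]]' 40; done
python3 - <<'E'
from h import *
import cv2,pickle
m=camera_model("wrist");a=capture("wrist");cv2.imwrite("pics/w1.png",a);cv2.imwrite("pics/w1b.png",cv2.resize(a,(800,600),interpolation=cv2.INTER_CUBIC));pickle.dump(m,open("w1.pkl","wb"))
print(pose())
E
```

```text
time_s: 0.52
eef_pos: [261.3, -407.2, 218.2]
ee_rot: [-0.002, 0.794, -0.608, -0.003]
force: [1.2, -0.3, 0.7]
grip_width: 0.995
time_s: 0.93
eef_pos: [386.3, -305.6, 238.6]
ee_rot: [-0.003, 0.794, -0.608, -0.004]
force: [0.3, -0.1, 0.3]
grip_width: 0.997
time_s: 1.35
eef_pos: [511.6, -203.7, 258.8]
ee_rot: [-0.003, 0.794, -0.608, -0.006]
force: [0.2, -0.8, 1.2]
grip_width: 0.994
({'time_s': 1.4, 'joints': array([-0.58770219,  0.34619816,  1.30136185,  0.00813311,  1.5034196 ,
        0.71491071]), 'dq': array([-0.07755088, -0.03358175,  0.06272292, -0.01278022, -0.04500397,
       -0.12601557]), 'tau': array([-11.09839976, -41.83893085, -25.9056437 ,  -1.16623923,
         0.04628195,  -0.12974077]), 'eef_pos': array([ 514.82185316, -200.46020975,  259.3130848 ]), 'ee_rot': array([-0.00374947,  0.79509962, -0.60644712, -0.00494174]), 'force': array([2.94206696, 4.04113539, 0.28903638]), 'wrist_torque': array([ 0.09853068, -0.0724999 ,  0.05401301]), 'grip_width': 0.9956001427294101}, array([ 514.82185316, -200.46020975,  259.3130848 ]), array([[ 2.64394939e-01, -9.64408812e-01, -3.31064051e-03],
       [-9.64334696e-01, -2.64415663e-01,  1.19562032e-02],
       [-1.24060529e-02,  3.14059037e-05, -9.99923041e-01]]))
```

View pics/w1b.png

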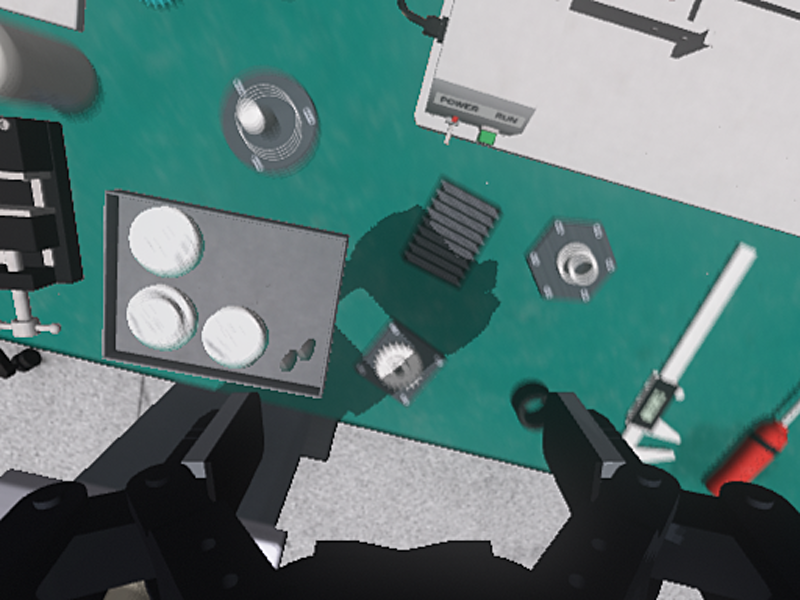

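```bash
python3 - <<'E'
from h import *
import pickle
m=pickle.load(open("w1.pkl","rb"))
for n,u,v,z in [("round",271,121,8),("rodtop",246,116,50),("hex",571,260,8),("bushtop",580,265,33),("square",400,362,8),("gear",396,366,22),("mat",452,232,6),("loupe",531,405,20),("traycorner",348,236,10),("traycorner",105,192,10)]:
    print(n,ray(m,u/1.5625,v/1.5625,z).round())
E
```

```text
round [583. -69.   8.]
rodtop [582. -62.  50.]
hex [ 539. -347.    8.]
bushtop [ 540. -346.   33.]
square [ 405. -226.    8.]
gear [ 406. -222.   22.]
mat [ 535. -238.    6.]
loupe [ 400. -356.   20.]
traycorner [ 508. -152.   10.]
traycorner [490.  58.  10.]
```

```bash
python3 -m inch '[[-0.016,-0.014,0.0143,0,0.06],[-0.016,-0.014,0.0143,0,0.06],[-0.016,-0.014,0.0143,0,0.06],[-0.016,-0.014,0.0143,0,0.06],[-0.016,-0.014,0.0143,0,0.06]]'; python3 -m inch '[[-0.016,-0.014,0.0143,0,0.06],[-0.016,-0.014,0.0143,0,0.06],[0,0,0,0,0.06],[0,0,0,0,0.06],[0,0,0,0,0.06]]'
cat > look.py <<'E'
import sys
from h import *
import cv2,pickle
n=sys.argv[1]
m=camera_model("wrist");a=capture("wrist");cv2.imwrite(f"pics/{n}.png",a);cv2.imwrite(f"pics/{n}b.png",cv2.resize(a,(800,600),interpolation=cv2.INTER_CUBIC));pickle.dump(m,open(n+".pkl","wb"))
s,p,Rm=pose();print(p.round(1),Rm.round(3).tolist(),s["grip_width"],np.abs(s["dq"]).max())
E
python3 look.py w2
```

```text
time_s: 1.82
eef_pos: [564.2, -101.0, 187.2]
ee_rot: [-0.004, 0.795, -0.606, -0.003]
force: [-0.1, -0.6, 0.4]
grip_width: 0.699
time_s: 2.23
eef_pos: [582.1, -56.6, 152.8]
ee_rot: [-0.002, 0.797, -0.605, -0.007]
force: [0.9, -0.5, 0.6]
grip_width: 0.706
[582.1 -57.  153.1] [[0.268, -0.963, -0.008], [-0.963, -0.268, 0.012], [-0.014, 0.005, -1.0]] 0.7038286450448561 0.00894505023190141
```

View pics/w2b.png

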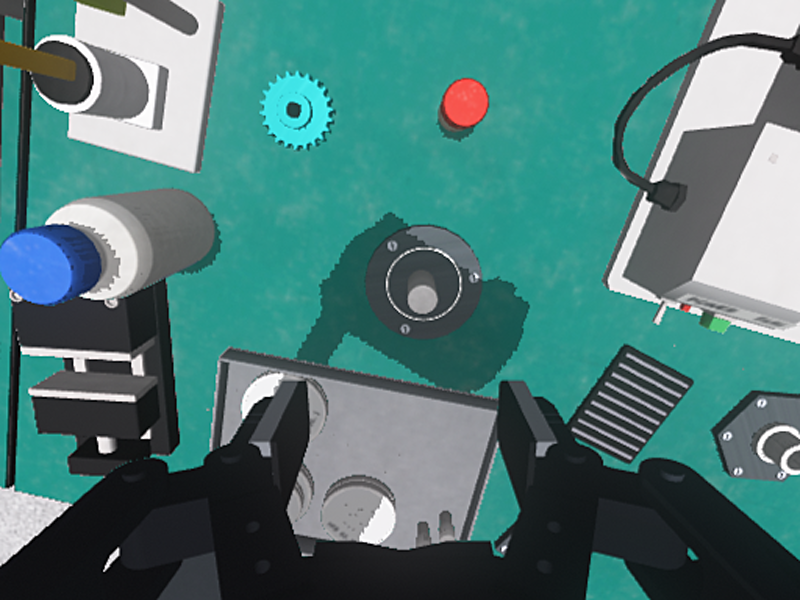

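```bash
cat > pts.py <<'E'
import sys,pickle
from h import *
n=sys.argv[1];m=pickle.load(open(n+".pkl","rb"))
for a in sys.argv[2:]:
    k,u,v,z=a.split(",");p=ray(m,float(u)/1.5625,float(v)/1.5625,float(z)); _,_,Rm=pose()
    print(k,p.round(1),"tool delta to same z:",delta([p[0],p[1],pose()[1][2]]).round(1))
E
python3 pts.py w2 round,423.5,282.5,8 ring,424,283,8 rodtop,422,297,50 rodbase,424,283,8 mat,628,403.5,6 hexa,761,402,8 tubecap,465,101,60 m1,625,345,6 m2,693,381,6 m3,628,462,6 m4,566,427,6
```

```text
round [580.  -69.1   8. ] tool delta to same z: [11.1  5.3 -0.1]
ring [579.7 -69.5   8. ] tool delta to same z: [11.4  5.7 -0.1]
rodtop [581.2 -66.6  50. ] tool delta to same z: [ 9.1  3.5 -0.1]
rodbase [579.7 -69.5   8. ] tool delta to same z: [11.4  5.7 -0.1]
mat [ 532.8 -238.1    6. ] tool delta to same z: [161.2  96.2  -1.8]
hexa [ 560.9 -327.7    8. ] tool delta to same z: [255.   93.2  -3.1]
tubecap [688.4 -57.8  60. ] tool delta to same z: [  29.3 -102.2   -0.9]
m1 [ 574.5 -217.7    6. ] tool delta to same z: [152.8  50.5  -1.9]
m2 [ 562.1 -275.3    6. ] tool delta to same z: [204.9  77.9  -2.5]
m3 [ 486.9 -257.9    6. ] tool delta to same z: [168.  145.7  -1.7]
m4 [ 502.2 -202.     6. ] tool delta to same z: [118.2 116.   -1.1]
```

```bash
python3 -m inch '[[0.0035,0.0015,0.015,0,0.05],[0.0035,0.0015,0.015,0,0.05],[0.0035,0.002,0.015,0,0.05],[0,0,0.015,0,0.05],[0,0,0,0,0.05]]'
python3 - <<'E'
from h import *
print(pose()[1],delta([580.5,-68,14]))
E
```

```text
time_s: 2.7
eef_pos: [580.7, -73.8, 95.8]
ee_rot: [-0.004, 0.795, -0.607, -0.003]
force: [-0.3, -0.8, -0.0]
grip_width: 0.585
[580.69115163 -73.77975611  95.82850723] [-4.94905624 -1.12629011 81.87542384]
```

```bash
python3 -m inch '[[-0.0025,-0.0005,0.015,0,0.05],[-0.0025,-0.0005,0.015,0,0.05],[0,0,0.015,0,0.05],[0,0,0.01,0,0.05],[0,0,0,0,0.05]]'
python3 - <<'E'
from h import *
print(pose()[1],delta([580.5,-68,14]))
E
```

```text
time_s: 3.12
eef_pos: [582.7, -73.0, 45.4]
ee_rot: [-0.005, 0.793, -0.609, 0.002]
force: [0.4, -0.6, 0.1]
grip_width: 0.588
[582.72464192 -72.99836222  45.39959688] [-5.32029736  1.17123862 31.40366184]
```

```bash
python3 -m inch '[[-0.005,0.001,0.01,0,0.05],[0,0,0.01,0,0.05],[0,0,0.005,0,0.05],[0,0,0,0,0.05],[0,0,0,0,0.05]]'
python3 - <<'E'
from h import *
print(pose()[1],delta([580.5,-68,14]))
E
```

```text
time_s: 3.53
eef_pos: [582.0, -69.1, 21.3]
ee_rot: [-0.005, 0.793, -0.609, 0.004]
force: [0.2, 0.5, -0.0]
grip_width: 0.586
[582.0011959  -69.14945353  21.28956573] [-1.49671224  1.2541976   7.27320025]
```

```bash
python3 -m inch '[[-0.0015,0.001,0.006,0,0.05],[0,0,0,0,0.05],[0,0,0,0,0.016],[0,0,0,0,0.01],[0,0,0,0,0.005]]' 60;  python3 -m inch '[[0,0,0,0,0.005],[0,0,0,0,0.005],[0,0,0,0,0.005],[0,0,0,0,0.005],[0,0,0,0,0.005]]' 60
python3 look.py w3
```

```text
time_s: 3.95
eef_pos: [581.3, -68.0, 15.7]
ee_rot: [-0.006, 0.793, -0.609, 0.005]
force: [-0.5, 1.0, 6.7]
grip_width: 0.175
time_s: 4.37
eef_pos: [581.4, -68.1, 15.9]
ee_rot: [-0.006, 0.793, -0.609, 0.005]
force: [-0.5, -0.9, -0.5]
grip_width: 0.155
[581.4 -68.   16. ] [[0.258, -0.966, 0.015], [-0.966, -0.258, 0.003], [0.001, -0.016, -1.0]] 0.15113366664539254 0.0014263783004596156
```

View pics/w3b.png

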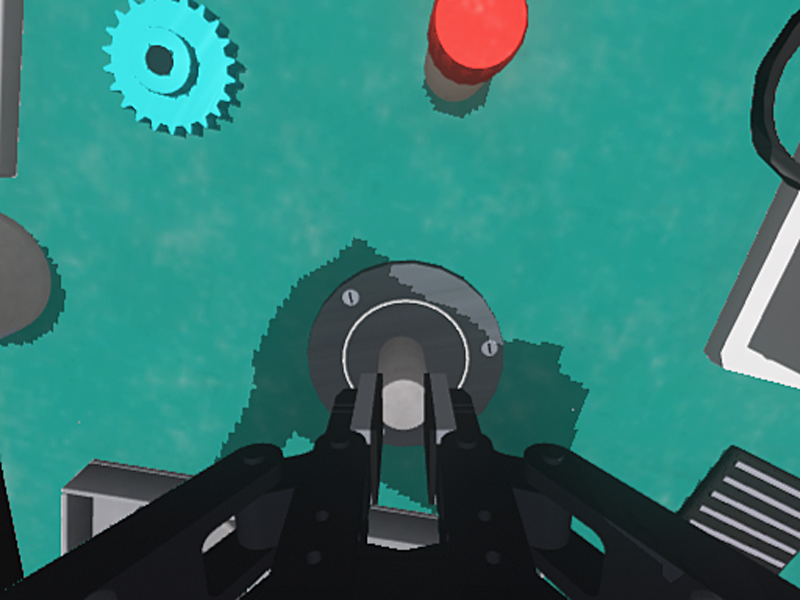

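```bash
python3 -m inch '[[0,0,-0.01,0,0.005],[0,0,-0.02,0,0.005],[0,0,-0.025,0,0.005],[0,0,-0.02,0,0.005],[0,0,0,0,0.005]]' 60; python3 look.py w4
python3 - <<'E'
from h import *
print(pose()[1],delta([532.8,-238.1,90]))
E
```

```text
time_s: 4.83
eef_pos: [579.4, -68.0, 95.3]
ee_rot: [-0.005, 0.793, -0.609, 0.004]
force: [0.2, 0.7, 0.0]
grip_width: 0.157
[578.8 -67.9  93.5] [[0.258, -0.966, 0.011], [-0.966, -0.258, 0.004], [-0.001, -0.012, -1.0]] 0.1546557504941243 0.046973531822516325
[578.79544924 -67.85266141  93.46254887] [152.63944033  88.36309783   2.21158121]
```

View pics/w4b.png

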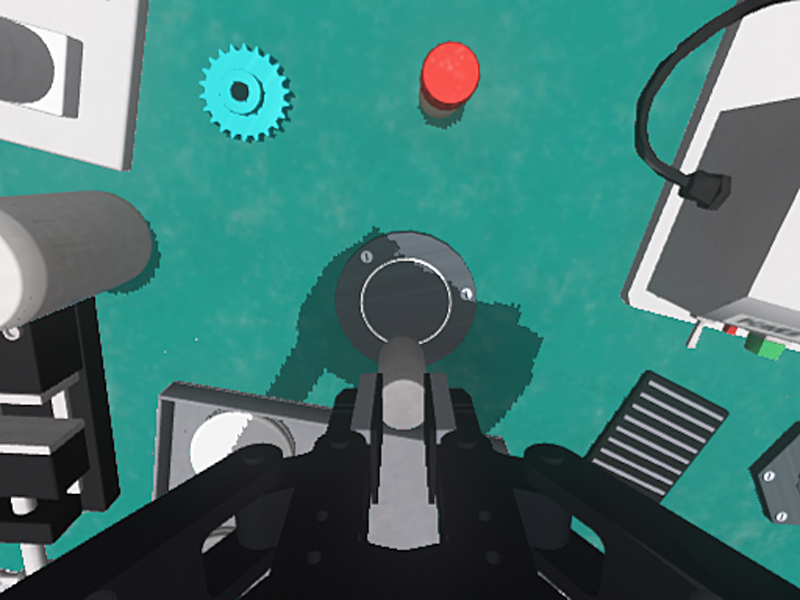

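```bash
python3 pts.py w4 round,405.5,300.5,8; python3 -m inch '[[0.015,0.009,0,0,0.005],[0.026,0.015,0,0,0.005],[0.030,0.017,0,0,0.005],[0.030,0.017,0,0,0.005],[0.026,0.015,0,0,0.005]]' 60; python3 -m inch '[[0.015,0.009,0,0,0.005],[0.005,0.003,0,0,0.005],[0,0,0,0,0.005],[0,0,0,0,0.005],[0,0,0,0,0.005]]' 60
python3 - <<'E'
from h import *
print(pose()[1],delta([532.8,-238.1,15]))
E
```

```text
round [580.1 -69.    8. ] tool delta to same z: [ 1.4 -1.   0. ]
time_s: 5.3
eef_pos: [539.3, -207.7, 88.7]
ee_rot: [-0.005, 0.796, -0.605, 0.0]
force: [0.4, -0.4, -0.5]
grip_width: 0.157
time_s: 5.72
eef_pos: [529.6, -233.9, 84.1]
ee_rot: [-0.005, 0.794, -0.608, -0.003]
force: [-0.4, -0.3, -1.8]
grip_width: 0.152
[ 529.58866158 -233.93977206   84.12707205] [ 5.61286295 -1.72755659 69.077374  ]
```

```bash
python3 -m inch '[[0.004,-0.0015,0.015,0,0.005],[0.0015,0,0.018,0,0.005],[0,0,0.016,0,0.005],[0,0,0.008,0,0.005],[0,0,0,0,0.005]]' 60
python3 - <<'E'
from h import *
print(pose()[1],delta([532.8,-238.1,15]))
E
```

```text
time_s: 6.13
eef_pos: [535.3, -232.1, 25.6]
ee_rot: [-0.005, 0.796, -0.605, -0.002]
force: [0.1, -0.2, -0.8]
grip_width: 0.158
[ 535.27410873 -232.07288548   25.58841434] [ 5.25145578  4.0621829  10.51107625]
```

```bash
python3 -m inch '[[0.003,0.003,0.007,0,0.005],[0,0,0.002,0,0.005],[0,0,0.001,0,0.005],[0,0,0,0,0.005],[0,0,0,0,0.005]]' 60; python3 -m inch '[[0,0,0.001,0,0.005],[0,0,0.0005,0,0.005],[0,0,0,0,0.005],[0,0,0,0,0.005],[0,0,0,0,0.005]]' 60
```

```text
time_s: 6.55
eef_pos: [534.5, -234.9, 16.9]
ee_rot: [-0.006, 0.797, -0.604, -0.001]
force: [0.7, -0.7, -0.1]
grip_width: 0.155
time_s: 6.97
eef_pos: [535.1, -235.4, 16.6]
ee_rot: [-0.006, 0.797, -0.604, 0.0]
force: [-0.1, -0.3, -1.3]
grip_width: 0.153
```

```bash
python3 -m inch '[[0,0,0.0025,0,0.005],[0,0,0,0,0.005],[0,0,0,0,0.005],[0,0,0,0,0.005],[0,0,0,0,0.005]]' 60; python3 -m inch '[[0,0,0.002,0,0.005],[0,0,0,0,0.005],[0,0,0,0,0.005],[0,0,0,0,0.005],[0,0,0,0,0.005]]' 60
```

```text
time_s: 7.38
eef_pos: [535.3, -235.6, 14.0]
ee_rot: [-0.006, 0.797, -0.604, 0.0]
force: [-0.9, -0.2, 0.6]
grip_width: 0.157
time_s: 7.8
eef_pos: [536.5, -235.9, 14.3]
ee_rot: [-0.006, 0.797, -0.604, 0.002]
force: [-0.4, 0.0, -0.2]
grip_width: 0.152
```

```bash
python3 -m inch '[[0,0,0.003,0,0.005],[0,0,0,0,0.005],[0,0,0,0,0.005],[0,0,0,0,0.005],[0,0,0,0,0.005]]' 60; python3 -m inch '[[0,0,0.002,0,0.005],[0,0,0.002,0,0.005],[0,0,0.002,0,0.005],[0,0,0.002,0,0.005],[0,0,0,0,0.005]]' 60
```

```text
time_s: 8.22
eef_pos: [538.0, -236.3, 13.9]
ee_rot: [-0.006, 0.797, -0.604, 0.004]
force: [-0.2, 0.1, 2.3]
grip_width: 0.152
time_s: 8.63
eef_pos: [541.5, -236.3, 14.4]
ee_rot: [-0.008, 0.797, -0.604, 0.008]
force: [-0.6, 0.5, -1.8]
grip_width: 0.155
```

```bash
python3 -m inch '[[0,0,0,0,0.02],[0,0,0,0,0.03],[0,0,0,0,0.045],[0,0,0,0,0.06],[0,0,0,0,0.06]]' 60; python3 look.py w5
python3 -m inch '[[0,0,-0.02,0,0.06],[0,0,-0.04,0,0.06],[0,0,-0.03,0,0.06],[0,0,-0.02,0,0.06],[0,0,0,0,0.06]]' 60;python3 look.py w6
```

```text
time_s: 9.05
eef_pos: [541.0, -236.3, 13.2]
ee_rot: [-0.008, 0.797, -0.604, 0.007]
force: [-0.3, 0.3, 0.2]
grip_width: 0.703
[ 541.  -236.2   13.2] [[0.271, -0.962, 0.021], [-0.963, -0.271, 0.004], [0.002, -0.021, -1.0]] 0.7028826305643756 0.0019861437734270187
time_s: 9.52
eef_pos: [537.3, -236.0, 125.1]
ee_rot: [-0.008, 0.797, -0.604, 0.004]
force: [0.4, -0.2, 1.1]
grip_width: 0.704
[ 536.7 -235.7  123.2] [[0.27, -0.963, 0.014], [-0.963, -0.27, 0.009], [-0.005, -0.015, -1.0]] 0.7047432898107839 0.053519814869051406
```

View pics/w6b.png

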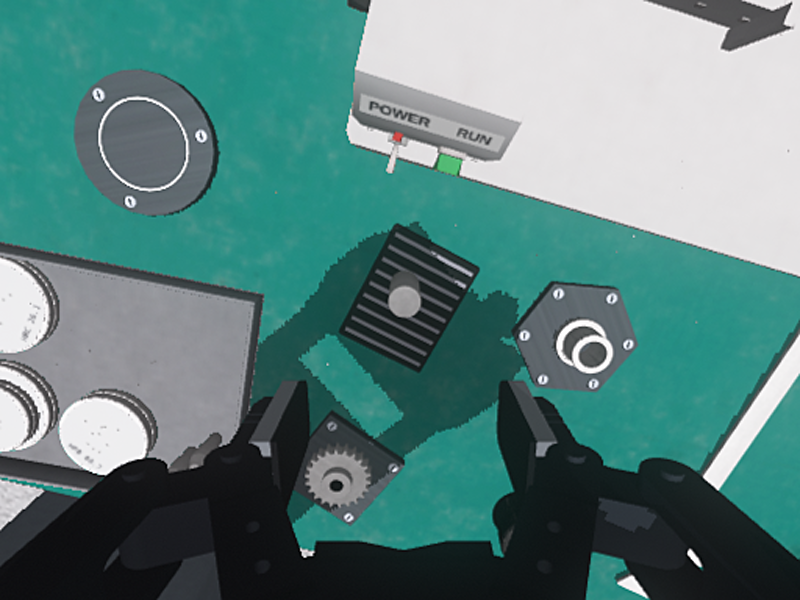

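```bash
python3 pts.py w6 sq,340,471.5,8 gear,337,477,18 hex,576.3,339,8 bushtop,590.5,352.5,33 round,143.5,143.5,8 rod,404,300,48 ; python3 -c "
from h import *
print(delta([404,-225,130]))"
```

```text
sq [ 400.3 -228.5    8. ] tool delta to same z: [-43.7 129.4  -1.8]
gear [ 402.7 -227.2   18. ] tool delta to same z: [-44.4 126.7  -1.8]
hex [ 535.5 -350.3    8. ] tool delta to same z: [110.   32.2  -1. ]
bushtop [ 535.9 -349.8   33. ] tool delta to same z: [109.7  31.6  -1. ]
round [579.3 -70.1   8. ] tool delta to same z: [-147.9  -85.7    2. ]
rod [ 540.9 -235.1   48. ] tool delta to same z: [ 0.6 -4.2  0.1]
[-46.17057699 124.78562606  -8.53465216]
```

```bash
python3 -m inch '[[-0.006,0.015,0,0,0.067],[-0.011,0.030,0,0,0.067],[-0.011,0.030,0,0,0.067],[-0.011,0.030,0,0,0.067],[-0.005,0.015,0,0,0.067]]'; python3 -m inch '[[0,0,0,0,0.067],[0,0,0,0,0.067],[0,0,0,0,0.067],[0,0,0,0,0.067],[0,0,0,0,0.067]]'; python3 look.py w7;python3 -c "
from h import *
print(delta([401.5,-228,100]))"
```

```text
time_s: 9.98
eef_pos: [404.5, -222.9, 114.5]
ee_rot: [-0.008, 0.798, -0.603, -0.001]
force: [0.1, -1.3, 0.8]
grip_width: 0.784
time_s: 10.4
eef_pos: [402.8, -221.7, 111.0]
ee_rot: [-0.008, 0.797, -0.604, -0.004]
force: [0.1, 0.1, -0.0]
grip_width: 0.784
[ 402.8 -221.7  111. ] [[0.271, -0.962, 0.003], [-0.962, -0.271, 0.019], [-0.017, -0.008, -1.0]] 0.7855125497294468 0.008106537577262023
[ 5.87160932  3.0391532  10.91570649]
```

View pics/w7b.png

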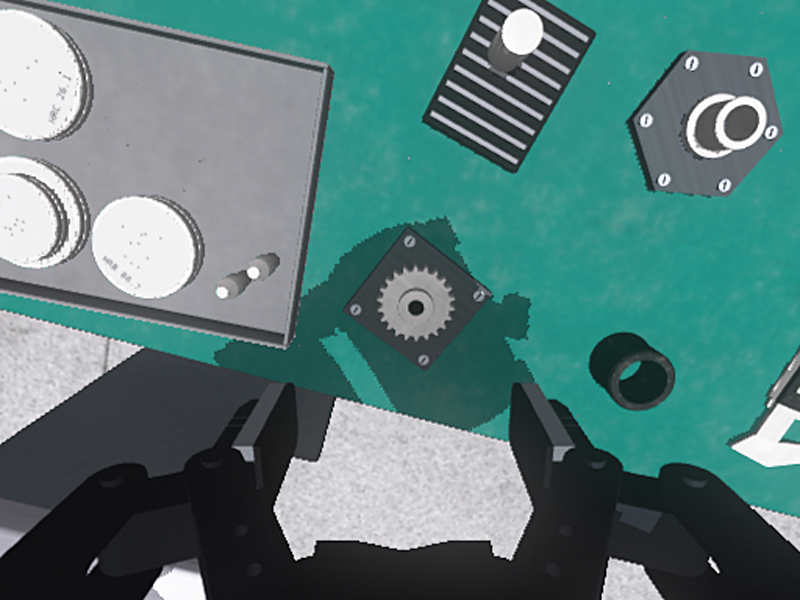

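```bash
python3 pts.py w7 sq,416.75,301.75,8 gear,415.5,303.5,18 hub,415,306,25  tray,333,70,12 tray2,290,345,12
```

```text
sq [ 399.5 -229.     8. ] tool delta to same z: [ 6.1  5.2 -0.1]
gear [ 401.  -227.8   18. ] tool delta to same z: [ 5.3  3.4 -0.1]
hub [ 401.4 -227.3   25. ] tool delta to same z: [ 5.   2.8 -0.1]
tray [ 507.2 -153.1   12. ] tool delta to same z: [ -37.7 -119.1    1.6]
tray2 [ 353.6 -162.9   12. ] tool delta to same z: [-69.9  31.4   0.9]
```

```bash
python3 -m inch '[[0.003,0.002,0.015,0,0.06],[0.0025,0.002,0.025,0,0.06],[0,0,0.025,0,0.06],[0,0,0.005,0,0.06],[0,0,0,0,0.06]]'; python3 -m inch '[[0,0,0,0,0.06],[0,0,0,0,0.06],[0,0,0,0,0.06],[0,0,0,0,0.06],[0,0,0,0,0.06]]';python3 -c "
from h import *
print(delta([401,-227.7,8.5]))"
```

```text
time_s: 10.87
eef_pos: [404.0, -228.1, 39.3]
ee_rot: [-0.008, 0.798, -0.603, -0.002]
force: [-1.3, 0.6, 0.1]
grip_width: 0.708
time_s: 11.28
eef_pos: [406.2, -229.3, 43.0]
ee_rot: [-0.008, 0.798, -0.602, 0.001]
force: [-0.7, 0.6, 0.6]
grip_width: 0.701
[-2.69393993  4.98753785 34.48367529]
```

```bash
python3 -m inch '[[-0.003,0.005,0.010,0,0.06],[0,0.001,0.007,0,0.06],[0,0,0.004,0,0.06],[0,0,0.002,0,0.06],[0,0,0,0,0.06]]';python3 -c "
from h import *
print(delta([401,-227.7,8.5]))"
```

```text
time_s: 11.7
eef_pos: [401.1, -229.0, 20.9]
ee_rot: [-0.008, 0.798, -0.602, 0.003]
force: [-0.5, 0.2, -0.5]
grip_width: 0.702
[-1.19007831 -0.09372906 12.39430979]
```

```bash
python3 -m inch '[[-0.001,0,0.007,0,0.058],[0,0,0.004,0,0.058],[0,0,0.002,0,0.056],[0,0,0,0,0.056],[0,0,0,0,0.056]]'; python3 look.py w8; python3 -c "
from h import *
print(delta([401,-227.7,8.5]))"
```

```text
time_s: 12.12
eef_pos: [401.5, -228.0, 6.8]
ee_rot: [-0.008, 0.798, -0.602, 0.003]
force: [0.3, -0.5, -0.3]
grip_width: 0.655
[ 401.5 -228.1    6.8] [[0.275, -0.961, 0.014], [-0.961, -0.275, 0.008], [-0.004, -0.016, -1.0]] 0.6540099229842512 0.0058413554740564646
[-0.47393492  0.32755027 -1.72283458]
```

View pics/w8b.png

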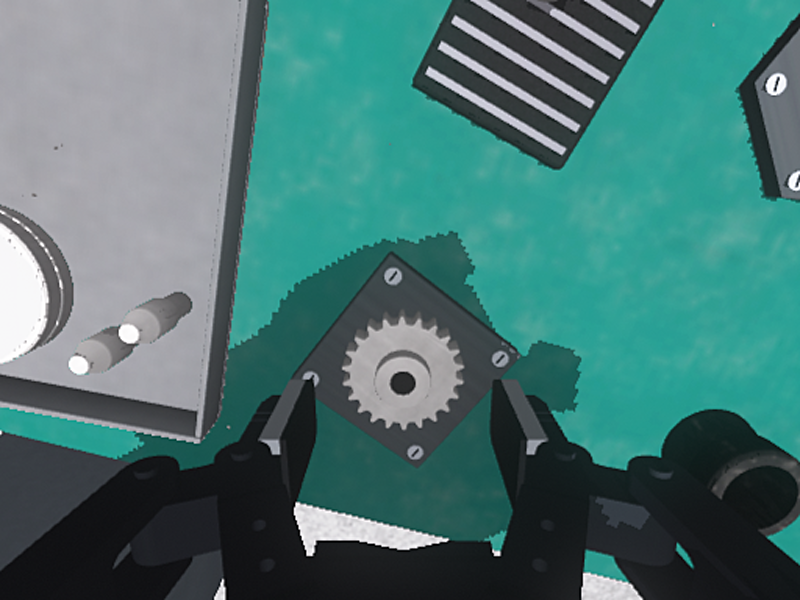

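```bash
python3 pts.py w8 gear,403,371.5,18 hub,403,381,25; python3 -c "
from h import *
import pickle
m=pickle.load(open('w8.pkl','rb'));T=np.array(m['camera_from_world']);K=np.array(m['mtx'])
s,p,Rm=pose()
for d in ([0,0,0],[28,-11,0],[-28,-11,0],[28,-11,-20],[0,0,-19]):
    c=T[:3,:3]@(p+Rm@np.array(d))+T[:3,3];u=K@c;print(d,u[:2]/u[2]*1.5625)
"
```

```text
gear [ 402.1 -227.6   18. ] tool delta to same z: [-0.2 -0.8  0. ]
hub [ 401.6 -227.8   25. ] tool delta to same z: [-0.2 -0.2  0. ]
[0, 0, 0] [403.73237398 361.59197345]
[28, -11, 0] [477.90673646 334.62087155]
[-28, -11, 0] [329.56458522 334.70866197]
[28, -11, -20] [486.6910815  355.01085974]
[0, 0, -19] [403.81240759 383.40648473]
```

```bash
python3 -c "
from h import *
import cv2
a=capture('side');m=camera_model('side');T=np.array(m['camera_from_world']);K=np.array(m['mtx'])
pr=lambda p:(lambda u:u[:2]/u[2])(K@(T[:3,:3]@np.array(p)+T[:3,3]))
s,p,Rm=pose()
for n,q in dict(tcp=p,back20=p+Rm@[0,0,-20],back40=p+Rm@[0,0,-40],plate=[400,-229,8],fx=p+Rm@[28,0,0],fx36=p+Rm@[28,0,-36]).items(): print(n,(pr(q)-pr(p)).round(1))
c=pr(p).astype(int);print(c);r=a[c[1]-50:c[1]+25,c[0]-50:c[0]+50];cv2.imwrite('pics/s1.png',cv2.resize(r,None,fx=8,fy=8,interpolation=cv2.INTER_CUBIC))
"
```

```text
tcp [0. 0.]
back20 [-0.5 -5.8]
back40 [ -1.  -11.7]
plate [-0.5 -0.1]
fx [3.7 3.5]
fx36 [ 2.8 -7.2]
[207 206]
```

View pics/s1.png

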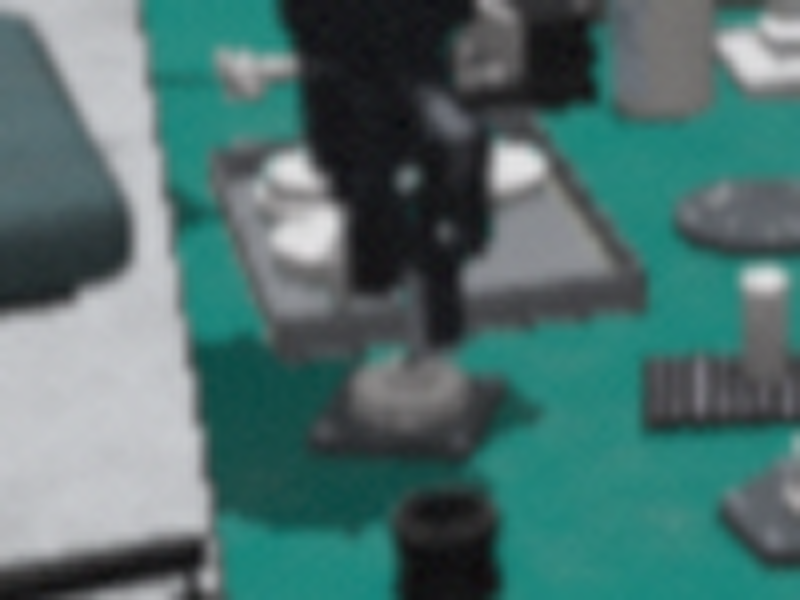

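```bash
python3 -m inch '[[0,0,0.008,0,0.057],[0,0,0.006,0,0.057],[0,0,0.003,0,0.057],[0,0,0,0,0.057],[0,0,0,0,0.057]]'; python3 -c "
from h import *
print(delta([401.5,-227.7,-20]))"
```

```text
time_s: 12.63
eef_pos: [401.8, -228.0, -11.9]
ee_rot: [-0.008, 0.798, -0.602, 0.003]
force: [-1.0, 0.1, -0.0]
grip_width: 0.669
[-0.37404888  0.35802542  8.12247288]
```

```bash
python3 -m inch '[[0,0,0.005,0,0.057],[0,0,0.002,0,0.057],[0,0,0,0,0.057],[0,0,0,0,0.057],[0,0,0,0,0.057]]'; python3 look.py w9; python3 -c "
from h import *
import cv2
a=capture('side');p=[207,206]
w=cv2.resize(cv2.imread('pics/w9.png')[170:330,150:370],None,fx=2.5,fy=2.5,interpolation=cv2.INTER_CUBIC)
r=cv2.resize(a[p[1]-50:p[1]+30,p[0]-30:p[0]+30],(300,400),interpolation=cv2.INTER_CUBIC)
r2=np.zeros((400,w.shape[1]+300,3),np.uint8);r2[:,:w.shape[1]]=w;r2[:,w.shape[1]:]=r;r2=cv2.resize(r2,(800,int(800*400/r2.shape[1])));cv2.imwrite('pics/c2.png',r2)"
```

```text
time_s: 13.05
eef_pos: [402.0, -228.0, -19.6]
ee_rot: [-0.008, 0.798, -0.602, 0.003]
force: [1.4, 0.3, -0.0]
grip_width: 0.668
[ 402.  -228.   -19.6] [[0.275, -0.961, 0.015], [-0.961, -0.275, 0.008], [-0.004, -0.016, -1.0]] 0.6705706412667796 0.002690127212183605
```

View pics/c2.png

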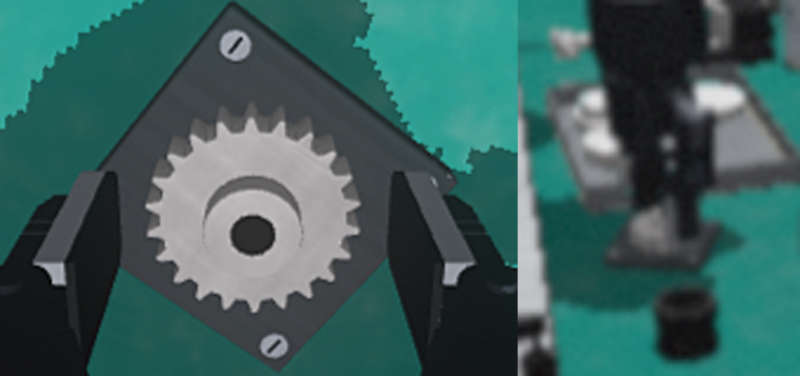

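```bash
python3 -m inch '[[0,0,0.004,0,0.057],[0,0,0.001,0,0.057],[0,0,0,0,0.057],[0,0,0,0,0.057],[0,0,0,0,0.057]]'; python3 -m inch '[[0,0,0.0025,0,0.057],[0,0,0,0,0.057],[0,0,0,0,0.057],[0,0,0,0,0.057],[0,0,0,0,0.057]]'
```

```text
time_s: 13.57
eef_pos: [402.2, -228.1, -24.9]
ee_rot: [-0.008, 0.798, -0.602, 0.004]
force: [-0.6, -0.7, 0.3]
grip_width: 0.666
time_s: 13.98
eef_pos: [402.7, -228.5, -26.4]
ee_rot: [-0.007, 0.798, -0.602, 0.005]
force: [-0.2, 0.2, -0.0]
grip_width: 0.667
```

```bash
python3 -m inch '[[0,0,0,0,0.050],[0,0,0,0,0.046],[0,0,0,0,0.042],[0,0,0,0,0.038],[0,0,0,0,0.035]]' 60; python3 -m inch '[[0,0,0,0,0.03],[0,0,0,0,0.03],[0,0,0,0,0.03],[0,0,0,0,0.03],[0,0,0,0,0.03]]' 60
```

```text
time_s: 14.4
eef_pos: [404.5, -230.2, -23.6]
ee_rot: [-0.007, 0.798, -0.602, 0.007]
force: [-0.2, 0.8, -0.3]
grip_width: 0.496
time_s: 14.82
eef_pos: [404.5, -230.2, -23.7]
ee_rot: [-0.007, 0.798, -0.602, 0.007]
force: [-0.4, 0.9, 3.2]
grip_width: 0.497
```

```bash
python3 -m inch '[[0,0,-0.01,0,0.03],[0,0,-0.025,0,0.03],[0,0,-0.03,0,0.03],[0,0,-0.02,0,0.03],[0,0,0,0,0.03]]' 60; python3 look.py w10; python3 -c "
from h import *
print(delta([580,-69,60]))"
```

```text
time_s: 15.23
eef_pos: [401.5, -229.5, 64.9]
ee_rot: [-0.007, 0.798, -0.602, 0.005]
force: [0.2, -0.5, -0.3]
grip_width: 0.495
[ 401.  -229.    63.3] [[0.275, -0.961, 0.015], [-0.961, -0.275, 0.007], [-0.003, -0.017, -1.0]] 0.49292245553514014 0.05531460236740121
[-104.61911191 -215.99830899    7.19927235]
```

View pics/w10b.png

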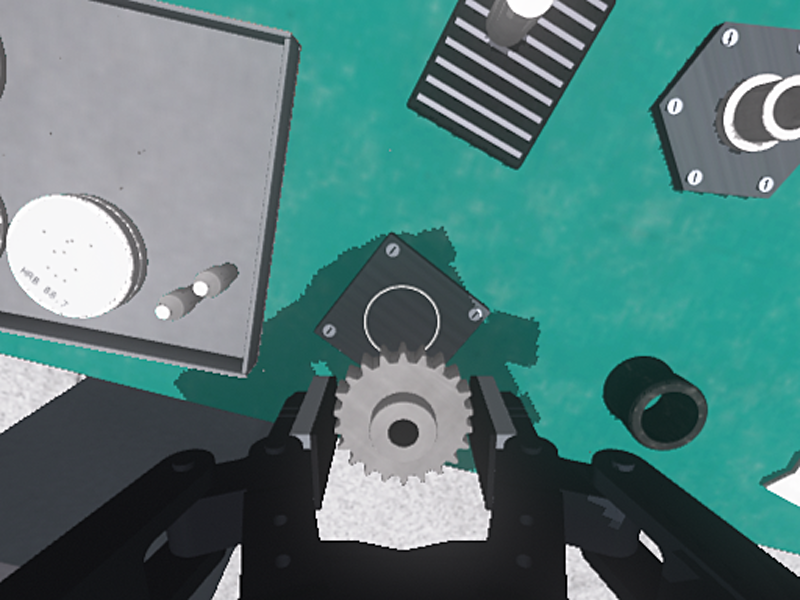

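```bash
python3 pts.py w10 gear,403,414,105 hub,403,432,112 sq,402,321.5,8; python3 pts.py w8 sq,393,275,8 sq2,415,453,8
```

```text
gear [ 400.7 -229.4  105. ] tool delta to same z: [ 0.3  0.4 -0. ]
hub [ 398.7 -230.   112. ] tool delta to same z: [ 0.3  2.5 -0. ]
sq [ 399.5 -229.2    8. ] tool delta to same z: [-0.3  1.5 -0. ]
sq [ 433.3 -214.9    8. ] tool delta to same z: [ -4.7 -34.9   0.6]
sq2 [ 365.  -243.2    8. ] tool delta to same z: [ 3.7 38.5 -0.6]
```

```bash
python3 -m inch '[[-0.008,-0.015,0,0,0.03],[-0.014,-0.030,0,0,0.03],[-0.017,-0.036,0,0,0.03],[-0.017,-0.036,0,0,0.03],[-0.017,-0.036,0,0,0.03]]' 60; python3 -m inch '[[-0.014,-0.030,0,0,0.03],[-0.008,-0.015,0,0,0.03],[-0.003,-0.005,0,0,0.03],[0,0,0,0,0.03],[0,0,0,0,0.03]]' 60; python3 -c "
from h import *
print(pose()[1:],delta([580.7,-68.7,20]))"
```

```text
time_s: 15.7
eef_pos: [527.1, -116.2, 61.5]
ee_rot: [-0.006, 0.795, -0.606, 0.001]
force: [0.2, -0.7, -0.7]
grip_width: 0.494
time_s: 16.12
eef_pos: [570.9, -70.3, 54.8]
ee_rot: [-0.005, 0.797, -0.604, -0.004]
force: [0.0, -0.1, -1.2]
grip_width: 0.494
(array([570.92180594, -70.29901041,  54.79742681]), array([[ 2.71289048e-01, -9.62497880e-01,  2.89268988e-04],
       [-9.62416711e-01, -2.71262242e-01,  1.30717784e-02],
       [-1.25030912e-02, -3.82462763e-03, -9.99914519e-01]])) [ 1.54887802 -9.712155   34.81818272]
```

```bash
python3 -m inch '[[0.001,-0.006,0.015,0,0.03],[0,-0.003,0.015,0,0.03],[0,-0.001,0.012,0,0.03],[0,0,0.006,0,0.03],[0,0,0,0,0.03]]' 60; python3 -c "
from h import *
print(pose()[1:],delta([580.7,-68.7,-20]))"
```

```text
time_s: 16.53
eef_pos: [577.0, -72.6, 3.6]
ee_rot: [-0.004, 0.795, -0.606, -0.005]
force: [0.1, -0.1, -1.4]
grip_width: 0.493
(array([577.04140702, -72.59408468,   3.62289798]), array([[ 2.65578442e-01, -9.64085091e-01, -2.83328327e-03],
       [-9.63994792e-01, -2.65592412e-01,  1.32178285e-02],
       [-1.34956099e-02, -7.79099977e-04, -9.99908627e-01]])) [-2.46342851 -4.54302969 23.66184499]
```

```bash
python3 -m inch '[[-0.0025,-0.004,0.006,0,0.03],[0,0,0.005,0,0.03],[0,0,0.003,0,0.03],[0,0,0,0,0.03],[0,0,0,0,0.03]]' 60; python3 -c "
from h import *
print(pose()[1:],delta([580.7,-68.7,-20]))"
```

```text
time_s: 16.95
eef_pos: [580.3, -69.9, -10.4]
ee_rot: [-0.005, 0.795, -0.607, -0.005]
force: [-0.2, 0.0, -0.3]
grip_width: 0.496
(array([580.25387935, -69.91442462, -10.42910456]), array([[ 0.26411142, -0.96449074, -0.00166484],
       [-0.96440887, -0.2641109 ,  0.01268739],
       [-0.01267657, -0.0017453 , -0.99991813]])) [-0.93205016 -0.73431797  9.58477699]
```

```bash
python3 -m inch '[[-0.001,-0.0005,0.005,0,0.03],[0,0,0.002,0,0.03],[0,0,0.001,0,0.03],[0,0,0,0,0.03],[0,0,0,0,0.03]]' 60;python3 -m inch '[[-0.001,-0.0005,0.0025,0,0.03],[0,0,0,0,0.03],[0,0,0,0,0.03],[0,0,0,0,0.03],[0,0,0,0,0.03]]' 60; python3 -c "
from h import *
print(pose()[1:],delta([580.7,-68.7,-23]))"
```

```text
time_s: 17.37
eef_pos: [580.9, -68.6, -18.4]
ee_rot: [-0.005, 0.795, -0.606, -0.004]
force: [-0.2, -0.3, -1.2]
grip_width: 0.496
time_s: 17.78
eef_pos: [581.4, -67.4, -20.9]
ee_rot: [-0.005, 0.795, -0.606, -0.004]
force: [-0.0, 0.5, -1.2]
grip_width: 0.496
(array([581.35931928, -67.39125755, -20.94082372]), array([[ 2.64511775e-01, -9.64382433e-01,  2.08777560e-04],
       [-9.64313381e-01, -2.64490232e-01,  1.20258221e-02],
       [-1.15422720e-02, -3.38229856e-03, -9.99927665e-01]])) [1.11140772 0.98895028 2.04315097]
```

```bash
python3 -m inch '[[0.0015,0.001,0.003,0,0.03],[0,0,0,0,0.03],[0,0,0,0,0.03],[0,0,0,0,0.03],[0,0,0,0,0.03]]' 60;python3 -m inch '[[0,0,0.0025,0,0.03],[0,0,0,0,0.03],[0,0,0,0,0.03],[0,0,0,0,0.03],[0,0,0,0,0.03]]' 60; python3 look.py w11; python3 -c "
from h import *
print(delta([580.7,-68.7,-23]))"
```

```text
time_s: 18.2
eef_pos: [581.4, -69.1, -23.4]
ee_rot: [-0.005, 0.795, -0.606, -0.003]
force: [-0.8, 1.2, 1.7]
grip_width: 0.49
time_s: 18.62
eef_pos: [581.7, -69.6, -22.9]
ee_rot: [-0.005, 0.795, -0.606, -0.002]
force: [-0.6, -0.4, -1.2]
grip_width: 0.492
[581.6 -69.6 -23. ] [[0.265, -0.964, 0.003], [-0.964, -0.265, 0.011], [-0.01, -0.005, -1.0]] 0.495645183101863 0.002447639999689419
[-1.11610635  0.67794854  0.01168631]
```

View pics/w11b.png

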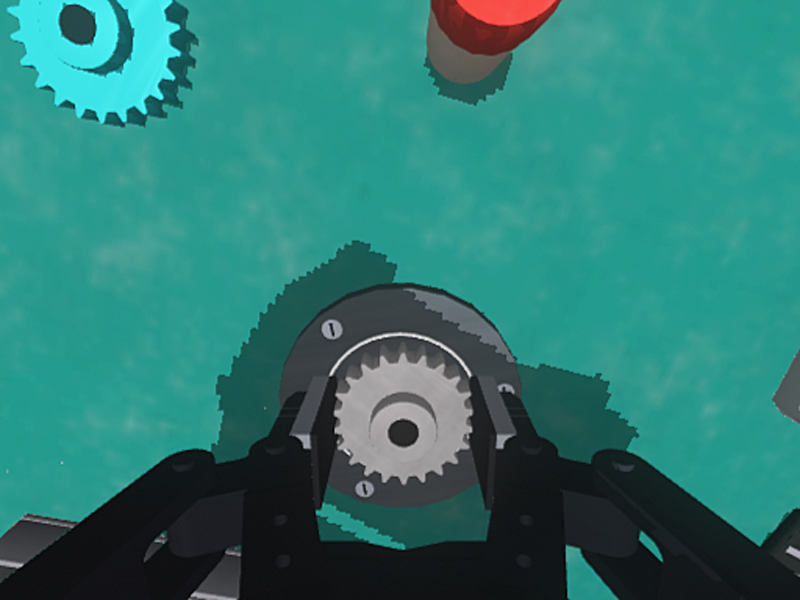

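```bash
python3 -c "
from h import *
import pickle
m=pickle.load(open('w11.pkl','rb'))
P=[ray(m,u/1.5625,v/1.5625,8)[:2] for u,v in((332,329),(506,390),(364,489))]
print(np.mean(P,0),[np.linalg.norm(P[i]-P[i-1]) for i in range(3)],ray(m,403/1.5625,414.5/1.5625,18))"
```

```text
[579.29586895 -69.48603813] [np.float64(58.70950620362475), np.float64(58.6245130135023), np.float64(59.71399474748204)] [581.77438514 -69.72480655  18.        ]
```

```bash
python3 -m inch '[[-0.0005,0.002,-0.003,0,0.03],[0,0.001,0,0,0.03],[0,0,0,0,0.03],[0,0,0,0,0.03],[0,0,0,0,0.03]]' 60;python3 -c "
from h import *
print(delta([579.2,-69.3,-23]))"
```

```text
time_s: 19.08
eef_pos: [577.8, -70.0, -20.6]
ee_rot: [-0.005, 0.795, -0.606, -0.003]
force: [0.2, 0.1, -0.1]
grip_width: 0.492
[-0.23683082 -1.54349948  2.41767679]
```

```bash
python3 -m inch '[[0,-0.0015,0.003,0,0.03],[0,0,0,0,0.03],[0,0,0,0,0.03],[0,0,0,0,0.03],[0,0,0,0,0.03]]' 60;python3 -c "
from h import *
print(delta([579.2,-69.3,-23]))"
```

```text
time_s: 19.5
eef_pos: [579.6, -69.7, -23.4]
ee_rot: [-0.005, 0.795, -0.606, -0.003]
force: [-1.3, 0.6, 2.0]
grip_width: 0.495
[-0.48203938  0.30693582 -0.44120711]
```

```bash
python3 -m inch '[[0,0,0,0,0.05],[0,0,0,0,0.055],[0,0,0,0,0.06],[0,0,0,0,0.06],[0,0,0,0,0.06]]' 60; python3 -m inch '[[0,0,-0.015,0,0.06],[0,0,-0.035,0,0.06],[0,0,-0.04,0,0.06],[0,0,-0.03,0,0.06],[0,0,0,0,0.06]]' 60;python3 look.py w12; python3 - <<'E'
from h import *
import cv2,pickle
m=pickle.load(open('w12.pkl','rb'));a=cv2.imread('pics/w12.png')
T=np.array(m['camera_from_world']);K=np.array(m['mtx']);u=K@(T[:3,:3]@[580,-69,18]+T[:3,3]);u=u[:2]/u[2];print(u)
g=cv2.cvtColor(a,cv2.COLOR_BGR2HSV);mask=((g[...,1]<40)&(g[...,2]>105)).astype(np.uint8)
n,l,st,c=cv2.connectedComponentsWithStats(mask)
for i in range(1,n):
    if st[i,4]>150 and np.hypot(*(c[i]-u))<60: x,y,w,h,ar=st[i];print(st[i],c[i],ray(m,x+w/2,y+h/2,18))
x,y=u.astype(int);cv2.imwrite('pics/w12c.png',cv2.resize(a[y-60:y+60,x-80:x+80],(800,600),interpolation=cv2.INTER_CUBIC))
print(delta([535.7,-350,60]))
E
```

```text
time_s: 19.92
eef_pos: [579.9, -69.6, -23.7]
ee_rot: [-0.005, 0.795, -0.606, -0.002]
force: [0.6, -0.1, 0.7]
grip_width: 0.701
time_s: 20.33
eef_pos: [578.2, -70.5, 99.0]
ee_rot: [-0.004, 0.795, -0.606, -0.005]
force: [0.2, -0.5, 0.3]
grip_width: 0.702
[577.4 -70.2  96.5] [[0.265, -0.964, -0.006], [-0.964, -0.265, 0.014], [-0.015, 0.002, -1.0]] 0.7024486465160331 0.06389733858497726
[258.3292995  191.23988246]
[ 230  145   73   74 2557] [264.17481424 184.56707079] [589.62921879 -73.48632265  18.        ]
[259.30778839 114.13169275  32.85720788]
```

```bash
python3 -m inch '[[0.010,0.004,0,0,0.055],[0.025,0.011,0,0,0.055],[0.036,0.016,0,0,0.055],[0.036,0.016,0,0,0.055],[0.036,0.016,0,0,0.055]]' 60; python3 -m inch '[[0.036,0.016,0,0,0.055],[0.036,0.016,0,0,0.055],[0.020,0.009,0,0,0.055],[0.009,0.004,0,0,0.055],[0,0,0,0,0.055]]' 60; python3 -m inch '[[0,0,0,0,0.055],[0,0,0,0,0.055],[0,0,0,0,0.055],[0,0,0,0,0.055],[0,0,0,0,0.055]]'; python3 look.py w13; python3 -c "
from h import *
print(delta([535.7,-350,60]))"
```

```text
time_s: 20.8
eef_pos: [552.4, -224.5, 88.8]
ee_rot: [-0.004, 0.798, -0.602, -0.011]
force: [1.0, -0.2, 0.1]
grip_width: 0.644
time_s: 21.22
eef_pos: [528.4, -347.6, 77.6]
ee_rot: [-0.003, 0.796, -0.605, -0.017]
force: [-0.2, 0.0, 1.1]
grip_width: 0.643
time_s: 21.63
eef_pos: [528.9, -342.1, 75.6]
ee_rot: [-0.004, 0.797, -0.604, -0.019]
force: [-0.0, -0.4, -0.3]
grip_width: 0.647
[ 529.  -342.    75.6] [[0.271, -0.962, -0.025], [-0.962, -0.271, 0.029], [-0.035, 0.016, -0.999]] 0.6429612696180905 0.006719530139221453
[10.02735975 -4.4912717  15.21120814]
```

View pics/w13b.png

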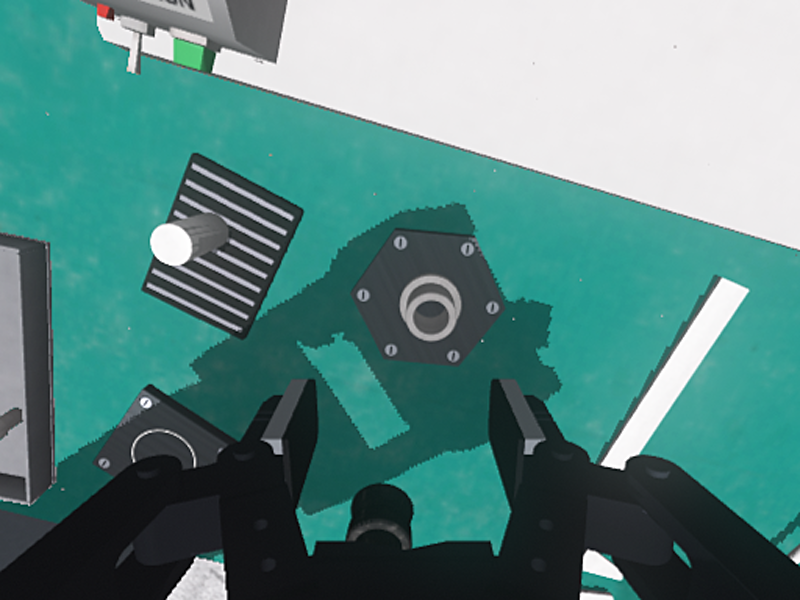

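```bash
python3 pts.py w13 hex,428,299.5,8 bush,431,314,33 rodtop,173,243,48 sqring,165,455,8; python3 -c "
from h import *
_,p,Rm=pose();print(p-Rm[:,2]*36)"
```

```text
hex [ 536.1 -350.7    8. ] tool delta to same z: [10.3 -4.5 -0.4]
bush [ 536.9 -351.5   33. ] tool delta to same z: [11.3 -5.  -0.5]
rodtop [ 541.4 -237.    48. ] tool delta to same z: [-97.6 -40.4   2.8]
sqring [ 401.7 -230.1    8. ] tool delta to same z: [-142.1   92.2    6.5]
[ 529.95398256 -343.06761284  111.59682738]
```

```bash
python3 -m inch '[[0.004,-0.002,0.012,0,0.055],[0.004,-0.002,0.014,0,0.055],[0.002,-0.0005,0.014,0,0.055],[0,0,0.008,0,0.055],[0,0,0,0,0.055]]' 60; python3 -c "
from h import *
print(pose()[2][:,2],delta([535.9,-350.3,-19]))"
```

```text
time_s: 22.1
eef_pos: [536.3, -348.4, 22.1]
ee_rot: [-0.004, 0.798, -0.603, -0.019]
force: [-0.5, -0.8, 0.8]
grip_width: 0.64
[-0.02503655  0.02900265 -0.99926574] [ 3.13427857  0.20035807 40.9953977 ]
```

```bash
python3 -m inch '[[0.003,0,0.010,0,0.052],[0,0,0.010,0,0.050],[0,0,0.008,0,0.050],[0,0,0.002,0,0.050],[0,0,0,0,0.050]]' 60; python3 -c "
from h import *
print(pose()[2][:,2],delta([535.9,-350.3,-19]))"
```

```text
time_s: 22.52
eef_pos: [536.1, -350.5, -12.2]
ee_rot: [-0.004, 0.798, -0.603, -0.019]
force: [0.4, 0.5, -0.2]
grip_width: 0.583
[-0.02602682  0.02996678 -0.99921199] [-0.02733739  0.03400224  6.75920403]
```

Lateral is right; go down 6 mm and close.

```bash
python3 -m inch '[[0,0,0.005,0,0.045],[0,0,0.001,0,0.045],[0,0,0,0,0.045],[0,0,0,0,0.036],[0,0,0,0,0.028]]' 60; python3 -m inch '[[0,0,0,0,0.02],[0,0,0,0,0.02],[0,0,0,0,0.02],[0,0,0,0,0.02],[0,0,0,0,0.02]]' 60; python3 -c "
from h import *
print(pose()[1:])"
```

```text
time_s: 22.93
eef_pos: [536.5, -350.7, -17.6]
ee_rot: [-0.004, 0.798, -0.603, -0.018]
force: [-0.2, 0.7, 1.5]
grip_width: 0.333
time_s: 23.35
eef_pos: [536.8, -351.0, -16.9]
ee_rot: [-0.004, 0.798, -0.603, -0.018]
force: [-0.3, -0.7, -0.4]
grip_width: 0.301
(array([ 536.76506279, -350.98135522,  -16.85868698]), array([[ 0.2726967 , -0.96181134, -0.02356801],
       [-0.9615334 , -0.27329493,  0.02762976],
       [-0.03301563,  0.01512689, -0.99934035]]))
```

```bash
python3 -m inch '[[0,0,-0.01,0,0.02],[0,0,-0.02,0,0.02],[0,0,-0.025,0,0.02],[0,0,-0.02,0,0.02],[0,0,0,0,0.02]]' 60; python3 look.py w14; python3 -c "
from h import *
print(delta([399.8,-229,50]))"
```

```text
time_s: 23.77
eef_pos: [538.1, -352.6, 62.1]
ee_rot: [-0.004, 0.798, -0.603, -0.019]
force: [0.8, -0.2, 0.4]
grip_width: 0.304
[ 537.5 -352.2   60.3] [[0.273, -0.962, -0.027], [-0.961, -0.273, 0.031], [-0.037, 0.018, -0.999]] 0.3103061711249401 0.04944675836267023
[-155.56703779   98.61927254   17.78146978]
```

View pics/w14b.png

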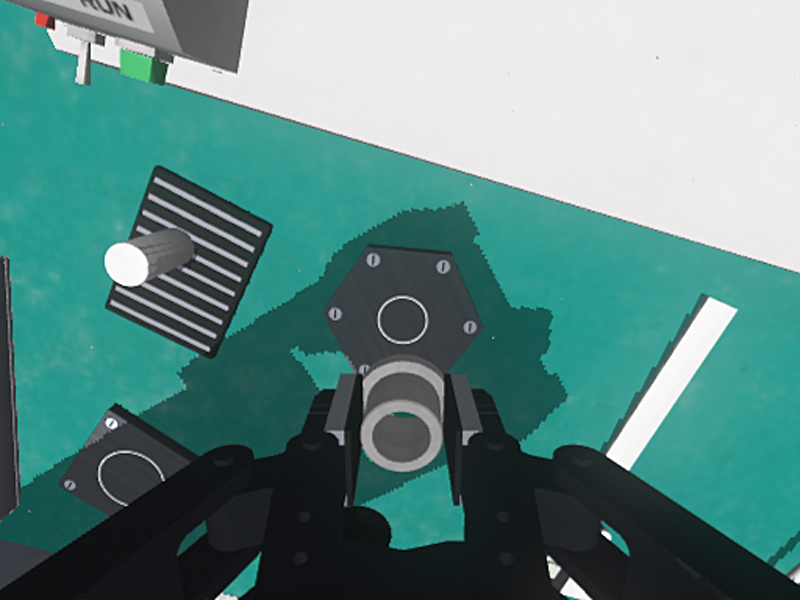

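```bash
python3 pts.py w14 hex,403,320,8 bush,401.5,436,110; python3 -c "
from h import *
_,p,Rm=pose();print(p-Rm[:,2]*37)"
```

```text
hex [ 535.5 -351.1    8. ] tool delta to same z: [-1.5  1.6  0.1]
bush [ 536.4 -354.2  110. ] tool delta to same z: [ 1.6  1.6 -0. ]
[ 538.52508018 -353.31193574   97.22042307]
```

```bash
python3 -m inch '[[-0.008,0.005,0,0,0.02],[-0.016,0.010,0,0,0.02],[-0.020,0.013,0,0,0.02],[-0.020,0.013,0,0,0.02],[-0.020,0.013,0,0,0.02]]' 60; python3 -m inch '[[-0.020,0.013,0,0,0.02],[-0.020,0.013,0,0,0.02],[-0.014,0.008,0,0,0.02],[-0.006,0.004,0,0,0.02],[0,0,0,0,0.02]]' 60; python3 -c "
from h import *
_,p,Rm=pose();print(p,Rm[:,2]);g=np.array([399.7,-229.1])+27*Rm[:2,2]-1.6*Rm[:2,1];print(g,delta([*g,0]))"
```

```text
time_s: 24.23
eef_pos: [459.9, -284.3, 59.6]
ee_rot: [-0.004, 0.797, -0.603, -0.022]
force: [-0.4, 0.2, -1.4]
grip_width: 0.303
time_s: 24.65
eef_pos: [398.9, -229.0, 58.7]
ee_rot: [-0.005, 0.797, -0.603, -0.027]
force: [0.5, 0.4, 0.1]
grip_width: 0.304
[ 398.92700427 -229.01994259   58.65017471] [-0.03740073  0.04107498 -0.99845582]
[ 400.22887994 -227.55413431] [ 1.8603949  -3.10622979 58.57112544]
```

```bash
python3 -m inch '[[0.001,-0.002,0.012,0,0.02],[0.001,-0.001,0.014,0,0.02],[0,0,0.012,0,0.02],[0,0,0.006,0,0.02],[0,0,0,0,0.02]]' 60; python3 -c "
from h import *
_,p,Rm=pose();print(p,Rm[:,2]);g=np.array([399.7,-229.1])+27*Rm[:2,2]-1.6*Rm[:2,1];print(g,delta([*g,-14]))"
```

```text
time_s: 25.07
eef_pos: [401.2, -228.8, 11.2]
ee_rot: [-0.005, 0.797, -0.603, -0.028]
force: [1.3, 0.3, -0.7]
grip_width: 0.305
[ 401.24733699 -228.81033995   11.18737727] [-0.03791942  0.0416067  -0.99841424]
[ 400.21496792 -227.54015879] [-2.32544532e-01  1.26988861e-02  2.52394311e+01]
```

```bash
python3 -m inch '[[0,0,0.008,0,0.02],[0,0,0.007,0,0.02],[0,0,0.004,0,0.02],[0,0,0.001,0,0.02],[0,0,0,0,0.02]]' 60; python3 look.py w15; python3 -c "
from h import *
_,p,Rm=pose();print(p,Rm[:,2]);g=np.array([399.7,-229.1])+27*Rm[:2,2]-1.6*Rm[:2,1];print(g,delta([*g,-16]))"
```

```text
time_s: 25.48
eef_pos: [401.1, -228.6, -10.5]
ee_rot: [-0.005, 0.797, -0.603, -0.027]
force: [0.1, -0.3, -0.7]
grip_width: 0.302
[ 401.1 -228.7  -10.3] [[0.271, -0.962, -0.037], [-0.961, -0.273, 0.041], [-0.05, 0.025, -0.998]] 0.31235668981890985 0.009706853798352318
[ 401.13277997 -228.68098053  -10.31251284] [-0.03731987  0.04108016 -0.99845864]
[ 400.23127987 -227.55475094] [-1.04444091  0.4194363   5.75863023]
```

```bash
python3 -m inch '[[-0.001,0.0005,0.004,0,0.02],[0,0,0.001,0,0.02],[0,0,0,0,0.02],[0,0,0,0,0.02],[0,0,0,0,0.02]]' 60; python3 -m inch '[[0,0,0.0025,0,0.02],[0,0,0,0,0.02],[0,0,0,0,0.02],[0,0,0,0,0.02],[0,0,0,0,0.02]]' 60;  python3 -c "
from h import *
_,p,Rm=pose();print(p,Rm[:,2]);g=np.array([399.7,-229.1])+27*Rm[:2,2]-1.6*Rm[:2,1];print(g,delta([*g,-17]))"
```

```text
time_s: 25.95
eef_pos: [400.6, -228.0, -14.9]
ee_rot: [-0.005, 0.797, -0.603, -0.026]
force: [-0.4, -0.5, -1.3]
grip_width: 0.306
time_s: 26.37
eef_pos: [400.8, -228.2, -17.1]
ee_rot: [-0.005, 0.797, -0.603, -0.026]
force: [-0.5, -0.1, 1.1]
grip_width: 0.303
[ 400.83032732 -228.22027994  -17.11656031] [-0.03503787  0.0387913  -0.99863286]
[ 400.29292876 -227.61645122] [-0.73176743  0.35498042 -0.07414836]
```

One more small press to feel contact, then release and rise.

```bash
python3 -m inch '[[-0.0005,0,0.002,0,0.02],[0,0,0,0,0.02],[0,0,0,0,0.02],[0,0,0,0,0.02],[0,0,0,0,0.02]]' 60; python3 -m inch '[[0,0,0,0,0.03],[0,0,0,0,0.036],[0,0,0,0,0.045],[0,0,0,0,0.055],[0,0,0,0,0.055]]' 60; python3 -m inch '[[0,0,-0.015,0,0.055],[0,0,-0.035,0,0.055],[0,0,-0.035,0,0.055],[0,0,-0.015,0,0.055],[0,0,0,0,0.055]]' 60; python3 -m inch '[[0,0,0,0,0.055],[0,0,0,0,0.055],[0,0,0,0,0.055],[0,0,0,0,0.055],[0,0,0,0,0.055]]';python3 look.py w16
cat > det.py <<'E'
import sys,cv2,pickle
from h import *
n,x,y,z,r=sys.argv[1],*map(float,sys.argv[2:6])
m=pickle.load(open(n+'.pkl','rb'));a=cv2.imread(f'pics/{n}.png')
T=np.array(m['camera_from_world']);K=np.array(m['mtx'])
u=K@(T[:3,:3]@[x,y,z]+T[:3,3]);d=u[2];u=u[:2]/d;rp=r*K[0,0]/d
print("expected px",u.round(1),"r",rp.round(1))
h=int(rp*2.5);x0,y0=int(u[0])-h,int(u[1])-h;x0,y0=max(x0,0),max(y0,0);c=cv2.cvtColor(a[y0:y0+2*h,x0:x0+2*h],cv2.COLOR_BGR2GRAY)
c=cv2.resize(c,None,fx=3,fy=3,interpolation=cv2.INTER_CUBIC)
C=cv2.HoughCircles(c,cv2.HOUGH_GRADIENT,1,5,param1=120,param2=18,minRadius=int(rp*3*.85),maxRadius=int(rp*3*1.15))
if C is not None:
    for q in C[0][:6]: print("circle px",(q[:2]/3+[x0,y0]).round(1),"r",round(q[2]/3,1),ray(m,q[0]/3+x0,q[1]/3+y0,z).round(1))
E
python3 det.py w16 399.7 -229.1 33 12;echo ring; python3 det.py w16 399.7 -229.1 8 18.5
```

```text
time_s: 26.78
eef_pos: [401.1, -228.5, -16.9]
ee_rot: [-0.004, 0.797, -0.603, -0.025]
force: [-0.3, -0.0, -1.0]
grip_width: 0.302
time_s: 27.2
eef_pos: [400.9, -228.3, -17.4]
ee_rot: [-0.004, 0.797, -0.603, -0.025]
force: [-0.1, -0.8, -0.7]
grip_width: 0.642
time_s: 27.62
eef_pos: [403.5, -231.3, 85.4]
ee_rot: [-0.005, 0.797, -0.603, -0.027]
force: [0.0, -0.7, 0.3]
grip_width: 0.644
time_s: 28.03
eef_pos: [402.4, -230.2, 82.3]
ee_rot: [-0.005, 0.797, -0.603, -0.03]
force: [0.4, 0.9, -0.1]
grip_width: 0.645
[ 402.3 -230.2   82.3] [[0.271, -0.962, -0.041], [-0.961, -0.273, 0.044], [-0.054, 0.028, -0.998]] 0.6459587047810261 0.00640631519696899
expected px [259.3 206.6] r 15.9
circle px [260.5 204.8] r 16.0 [ 401.3 -229.6   33. ]
circle px [260.2 198.2] r 17.8 [ 406.3 -227.9   33. ]
circle px [261.5 199.8] r 15.2 [ 405.3 -229.2   33. ]
circle px [265.2 194.8] r 17.8 [ 409.9 -230.7   33. ]
circle px [261.2 202.5] r 17.8 [ 403.2 -229.5   33. ]
circle px [260.5 206.5] r 15.2 [ 400.  -229.9   33. ]
ring
expected px [260.8 196.1] r 22.3
circle px [260.5 197.8] r 21.7 [ 398.2 -229.3    8. ]
circle px [261.5 199.8] r 19.6 [ 396.7 -230.6    8. ]
circle px [259.2 196.2] r 21.2 [ 399.3 -227.8    8. ]
circle px [260.8 194.8] r 21.8 [ 400.8 -228.8    8. ]
circle px [258.5 198.8] r 22.2 [ 396.9 -227.9    8. ]
circle px [262.2 196.5] r 19.6 [ 399.7 -230.3    8. ]
```

```bash
python3 det.py w16 541.2 -236 48 9; python3 -c "
from h import *
_,p,Rm=pose();g=np.array([541.2,-236])+37*Rm[:2,2];print(g,delta([*g,60]))"
```

```text
expected px [338.3  -6.9] r 16.0
[ 539.67274916 -234.37469569] [  42.51414978 -131.5455674    16.39396551]
```

```bash
python3 -m inch '[[0.004,-0.010,0.002,0,0.05],[0.005,-0.015,0.003,0,0.05],[0.006,-0.018,0.003,0,0.05],[0.006,-0.018,0.003,0,0.05],[0.006,-0.018,0.003,0,0.05]]' 60; python3 -m inch '[[0.006,-0.018,0.002,0,0.05],[0.005,-0.016,0,0,0.05],[0.003,-0.010,0,0,0.05],[0,-0.002,0,0,0.05],[0,0,0,0,0.05]]' 60; python3 -m inch '[[0,0,0,0,0.05],[0,0,0,0,0.05],[0,0,0,0,0.05],[0,0,0,0,0.05],[0,0,0,0,0.05]]'; python3 look.py w17;python3 det.py w17 541.2 -236 48 9;  python3 -c "
from h import *
_,p,Rm=pose();g=np.array([541.2,-236])+37*Rm[:2,2];print(g,delta([*g,-12]))"
```

```text
time_s: 28.5
eef_pos: [488.2, -234.0, 62.3]
ee_rot: [-0.005, 0.796, -0.604, -0.031]
force: [-0.9, -0.4, 0.1]
grip_width: 0.588
time_s: 28.92
eef_pos: [543.2, -233.2, 53.0]
ee_rot: [-0.005, 0.797, -0.603, -0.032]
force: [0.0, 0.1, -0.4]
grip_width: 0.584
time_s: 29.33
eef_pos: [541.6, -233.0, 52.6]
ee_rot: [-0.005, 0.797, -0.604, -0.033]
force: [0.0, -0.6, -0.4]
grip_width: 0.585
[ 541.7 -233.    52.7] [[0.269, -0.962, -0.046], [-0.961, -0.271, 0.048], [-0.059, 0.032, -0.998]] 0.5862373767899247 0.004712089142687893
expected px [263.2 230.3] r 14.6
circle px [262.2 232.2] r 14.1 [ 539.8 -235.7   48. ]
circle px [262.8 230.5] r 13.5 [ 541.  -235.8   48. ]
circle px [261.2 230.8] r 12.8 [ 540.5 -234.9   48. ]
[ 539.48351533 -234.20654123] [ 4.41400019  0.37637126 64.55416782]
```

```bash
python3 -m inch '[[0.002,0.0005,0.012,0,0.05],[0.001,0,0.014,0,0.05],[0.001,0,0.012,0,0.05],[0,0,0.006,0,0.05],[0,0,0,0,0.05]]' 60; python3 -c "
from h import *
_,p,Rm=pose();g=np.array([540.4,-235.6])+37*Rm[:2,2];print(p,Rm[:,2],g,delta([*g,-12]))"
```

```text
time_s: 29.8
eef_pos: [539.6, -235.6, 5.1]
ee_rot: [-0.005, 0.796, -0.604, -0.033]
force: [-0.7, 0.2, 0.4]
grip_width: 0.584
[ 539.61026347 -235.60449278    5.0775923 ] [-0.04535568  0.04774883 -0.9978291 ] [ 538.72183998 -233.83329312] [-0.94744335 -0.14989058 17.16538631]
```

```bash
python3 -m inch '[[-0.001,0,0.008,0,0.045],[0,0,0.005,0,0.045],[0,0,0.001,0,0.04],[0,0,0,0,0.03],[0,0,0,0,0.02]]' 50; python3 -m inch '[[0,0,0,0,0.006],[0,0,0,0,0.006],[0,0,0,0,0.006],[0,0,0,0,0.006],[0,0,0,0,0.006]]' 50; python3 look.py w18; python3 -m inch '[[0,0,-0.01,0,0.006],[0,0,-0.02,0,0.006],[0,0,-0.022,0,0.006],[0,0,-0.01,0,0.006],[0,0,0,0,0.006]]' 60; python3 -c "
from h import *
_,p,Rm=pose();print(p,Rm[:,2])"
```

```text
time_s: 30.22
eef_pos: [538.6, -233.9, -10.1]
ee_rot: [-0.005, 0.796, -0.604, -0.032]
force: [-0.8, -0.2, -0.1]
grip_width: 0.24
time_s: 30.63
eef_pos: [539.3, -234.3, -9.0]
ee_rot: [-0.005, 0.796, -0.604, -0.031]
force: [-0.3, -0.4, -0.6]
grip_width: 0.192
[ 539.3 -234.3   -8.9] [[0.268, -0.962, -0.043], [-0.962, -0.27, 0.046], [-0.056, 0.029, -0.998]] 0.19021262661335578 0.0013060918619476267
time_s: 31.1
eef_pos: [541.7, -237.0, 56.8]
ee_rot: [-0.005, 0.796, -0.604, -0.032]
force: [-0.3, 0.2, -0.3]
grip_width: 0.188
[ 541.70036198 -237.01886792   56.77279259] [-0.04483245  0.04732153 -0.9978731 ]
```

```bash
cat > g.py <<'E'
from h import *
_,p,Rm=pose();g=np.array([535.8,-350.8])+20*Rm[:2,2]-.5*Rm[:2,1];print(p,Rm[:,2],g,delta([*g,-7]))
E
python3 -m inch '[[0.008,0.002,0,0,0.006],[0.012,0.004,0,0,0.006],[0.015,0.005,0,0,0.006],[0.015,0.005,0,0,0.006],[0.015,0.005,0,0,0.006]]' 60; python3 -m inch '[[0.014,0.005,0,0,0.006],[0.012,0.004,0,0,0.006],[0.008,0.003,0,0,0.006],[0.002,0,0,0,0.006],[0,0,0,0,0.006]]' 60; python3 -m inch '[[0,0,0,0,0.006],[0,0,0,0,0.006],[0,0,0,0,0.006],[0,0,0,0,0.006],[0,0,0,0,0.006]]'; python3 g.py; python3 look.py w19; python3 det.py w19 535.8 -350.8 8 12
```

```text
time_s: 31.52
eef_pos: [538.0, -308.8, 51.1]
ee_rot: [-0.005, 0.797, -0.603, -0.034]
force: [-0.3, 0.3, -1.2]
grip_width: 0.19
time_s: 31.93
eef_pos: [531.9, -357.8, 44.0]
ee_rot: [-0.005, 0.795, -0.606, -0.037]
force: [-0.2, 1.0, -1.3]
grip_width: 0.191
time_s: 32.35
eef_pos: [532.0, -356.1, 43.5]
ee_rot: [-0.006, 0.795, -0.605, -0.037]
force: [0.2, -0.4, -0.1]
grip_width: 0.189
[ 532.04073552 -356.11422991   43.46273294] [-0.05266297  0.05409784 -0.99714594] [ 535.22820409 -349.58439285] [-2.09992592 -6.64925103 50.50409801]
[ 532.1 -356.1   43.5] [[0.265, -0.963, -0.053], [-0.962, -0.267, 0.054], [-0.066, 0.036, -0.997]] 0.19219172316078584 0.002469721598269949
expected px [255.7 203.2] r 17.0
circle px [255.5 204.2] r 17.6 [ 535.1 -350.9    8. ]
circle px [255.2 205.8] r 17.3 [ 533.8 -351.     8. ]
circle px [254.8 202.5] r 16.9 [ 536.1 -350.1    8. ]
circle px [257.8 204.5] r 15.4 [ 535.3 -352.5    8. ]
circle px [256.2 200.8] r 17.7 [ 537.6 -350.7    8. ]
circle px [253.8 203.8] r 16.2 [ 535.  -349.7    8. ]
```

Hex ring confirmed near (535.6,-350.7). Correct and descend.

```bash
python3 -m inch '[[-0.001,-0.003,0.010,0,0.006],[-0.001,-0.003,0.010,0,0.006],[0,-0.001,0.010,0,0.006],[0,0,0.005,0,0.006],[0,0,0,0,0.006]]' 60; python3 g.py
```

```text
time_s: 32.82
eef_pos: [537.0, -348.6, 4.3]
ee_rot: [-0.006, 0.795, -0.605, -0.038]
force: [-0.2, 0.6, -0.4]
grip_width: 0.19
[ 537.0308931  -348.64949184    4.27548492] [-0.05319629  0.05462287 -0.99708901] [ 535.21736782 -349.57330121] [ 1.1605034  1.5804852 11.2886738]
```

```bash
python3 -m inch '[[0.001,0.0015,0.006,0,0.006],[0,0,0.003,0,0.006],[0,0,0,0,0.006],[0,0,0,0,0.006],[0,0,0,0,0.006]]' 60; python3 g.py;  python3 look.py w20
```

```text
time_s: 33.23
eef_pos: [534.9, -349.7, -6.3]
ee_rot: [-0.006, 0.795, -0.605, -0.038]
force: [0.0, 0.3, -0.5]
grip_width: 0.191
[ 534.87106197 -349.67867373   -6.34651384] [-0.05394957  0.05530268 -0.99701106] [ 535.20232468 -349.55982436] [ 0.01785322 -0.37508109  0.64023414]
[ 534.9 -349.7   -6.3] [[0.265, -0.963, -0.054], [-0.962, -0.268, 0.055], [-0.068, 0.037, -0.997]] 0.19034806230020151 0.00206378524334066
```

```bash
python3 -m inch '[[0,-0.0005,0.002,0,0.006],[0,0,0,0,0.006],[0,0,0,0,0.006],[0,0,0,0,0.006],[0,0,0,0,0.006]]' 60; python3 g.py;  python3 -m inch '[[0,0,0,0,0.018],[0,0,0,0,0.02],[0,0,0,0,0.022],[0,0,0,0,0.03],[0,0,0,0,0.045]]' 40; python3 g.py
```

```text
time_s: 33.7
eef_pos: [535.9, -350.0, -7.2]
ee_rot: [-0.006, 0.795, -0.605, -0.037]
force: [0.1, -0.7, 0.2]
grip_width: 0.189
[ 535.88134193 -350.00868342   -7.15649475] [-0.05214056  0.05349144 -0.99720611] [ 535.23853441 -349.5960694 ] [-0.57781639  0.51378641 -0.10046986]
time_s: 34.12
eef_pos: [536.0, -350.0, -7.0]
ee_rot: [-0.006, 0.795, -0.605, -0.037]
force: [0.1, -0.3, 0.7]
grip_width: 0.483
[ 536.00592244 -350.04588256   -7.04941232] [-0.05184854  0.05335553 -0.99722862] [ 535.24438573 -349.59881004] [-0.63545825  0.61501921  0.01406297]
```

```bash
python3 -m inch '[[0,0,0,0,0.055],[0,0,-0.012,0,0.055],[0,0,-0.03,0,0.055],[0,0,-0.035,0,0.055],[0,0,-0.03,0,0.055]]'; python3 -m inch '[[0,0,-0.03,0,0.055],[0,0,-0.015,0,0.055],[0,0,0,0,0.055],[0,0,0,0,0.055],[0,0,0,0,0.055]]';python3 look.py w21; python3 det.py w21 535.6 -350.7 50 9;python3 det.py w21 535.6 -350.7 8 12; python3 -m inch '[[-0.02,0,-0.005,0,0.055],[-0.03,0,-0.005,0,0.055],[-0.03,0,-0.005,0,0.055],[-0.03,0,-0.005,0,0.055],[-0.015,0,0,0,0.055]]';python3 -m inch '[[0,0,0,0,0.055],[0,0,0,0,0.055],[0,0,0,0,0.055],[0,0,0,0,0.055],[0,0,0,0,0.055]]'; python3 look.py w22; python3 - <<'E'
from h import *
import cv2,pickle
out=[]
for n,x,y,z in (('w22',580,-69,14),('w22',400,-229,20),('w21',535.6,-350.7,20),('w22',535.6,-350.7,20)):
    m=pickle.load(open(n+'.pkl','rb'));a=cv2.imread(f'pics/{n}.png');T=np.array(m['camera_from_world']);K=np.array(m['mtx'])
    u=K@(T[:3,:3]@[x,y,z]+T[:3,3]);u=u[:2]/u[2];i,j=u.astype(int);print(n,u)
    a=cv2.copyMakeBorder(a,100,100,100,100,cv2.BORDER_CONSTANT);i+=100;j+=100
    i=min(max(i,50),660);j=min(max(j,38),540)
    print('crop origin',i-50-100,j-37-100);out.append(cv2.resize(a[j-37:j+38,i-50:i+50],(400,300),interpolation=cv2.INTER_CUBIC))
cv2.imwrite('pics/final.png',np.vstack([np.hstack(out[:2]),np.hstack(out[2:])]))
E
```

```text
time_s: 34.53
eef_pos: [539.0, -353.4, 98.5]
ee_rot: [-0.006, 0.795, -0.605, -0.044]
force: [0.1, 0.4, 0.1]
grip_width: 0.646
time_s: 34.95
eef_pos: [543.8, -358.1, 156.5]
ee_rot: [-0.005, 0.795, -0.605, -0.036]
force: [0.0, 0.6, -0.7]
grip_width: 0.643
[ 543.6 -357.9  156. ] [[0.265, -0.963, -0.052], [-0.962, -0.268, 0.053], [-0.065, 0.036, -0.997]] 0.643048799361862 0.011097443468297651
expected px [255.5 188. ] r 9.6
circle px [255.5 186.8] r 9.3 [ 536.7 -350.4   50. ]
circle px [258.8 177.5] r 10.8 [ 546.2 -351.    50. ]
circle px [258.5 175.8] r 10.8 [ 547.7 -350.3   50. ]
circle px [256.8 176.2] r 10.4 [ 546.9 -348.9   50. ]
circle px [260.2 175.5] r 10.0 [ 548.4 -351.7   50. ]
circle px [256.2 185.2] r 10.4 [ 538.4 -350.6   50. ]
expected px [258.3 176.3] r 11.3
circle px [259.5 176.5] r 9.5 [ 535.7 -352.     8. ]
circle px [257.8 176.5] r 11.0 [ 535.2 -350.3    8. ]
circle px [258.2 178.5] r 11.7 [ 533.2 -351.2    8. ]
circle px [256.5 177.5] r 11.0 [ 533.7 -349.2    8. ]
circle px [256.2 185.2] r 10.2 [ 525.4 -351.1    8. ]
circle px [255.5 186.8] r 9.4 [ 523.4 -350.9    8. ]
time_s: 35.42
eef_pos: [506.9, -235.1, 175.8]
ee_rot: [-0.006, 0.794, -0.607, -0.044]
force: [-0.2, -0.9, 0.9]
grip_width: 0.644
time_s: 35.83
eef_pos: [505.7, -233.7, 172.2]
ee_rot: [-0.006, 0.794, -0.606, -0.048]
force: [-0.6, 0.5, -0.9]
grip_width: 0.644
[ 505.6 -233.8  172.2] [[0.261, -0.963, -0.069], [-0.962, -0.265, 0.067], [-0.083, 0.049, -0.995]] 0.6475408775979363 0.007081214469385693
w22 [130.82781178  51.12284103]
crop origin 80 14
w22 [241.56639682 250.74042282]
crop origin 191 213
w21 [257.60073083 179.30802399]
crop origin 207 142
w22 [386.69794443 172.29630535]
crop origin 336 135
```

View pics/final.png

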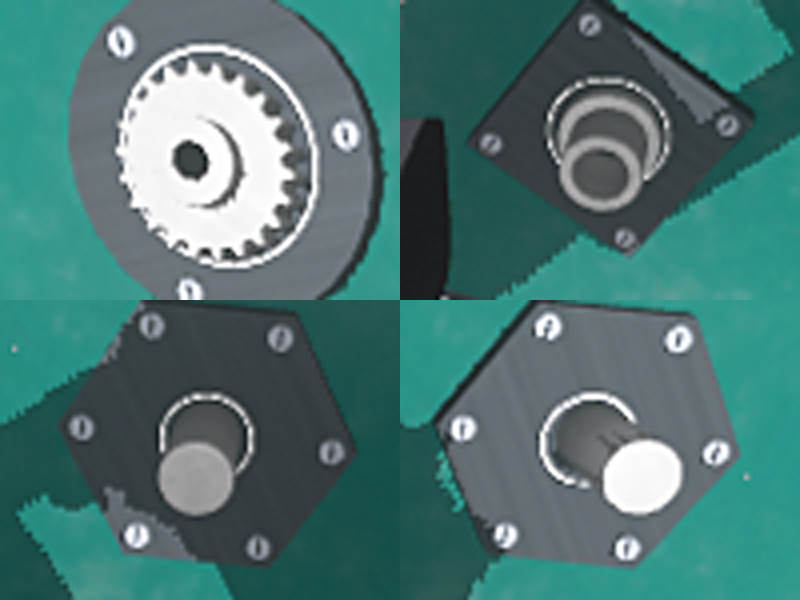

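```bash
python3 - <<'E'
from h import *
import pickle
m=pickle.load(open('w22.pkl','rb'))
for n,o,x,y,z in (('gear',(80,14),208,161,18),('ring',(80,14),220,156.5,8),('bushtop',(191,213),200,175,33),('sqring',(191,213),208,131,8),('rodtop',(336,135),242,178,50),('hexring',(336,135),190,140,8)):
    print(n,ray(m,o[0]+x/4,o[1]+y/4,z).round(1))
E
```

```text
gear [577.6 -72.4  18. ]
ring [579.1 -70.6   8. ]
bushtop [ 399.9 -230.1   33. ]
sqring [ 400.1 -229.1    8. ]
rodtop [ 536.6 -350.3   50. ]
hexring [ 535.  -351.2    8. ]
```

```bash
python3 -m inch '[[-0.015,-0.01,0,0,0.06],[-0.03,-0.018,0,0,0.06],[-0.03,-0.018,0,0,0.06],[-0.03,-0.018,0,0,0.06],[-0.01,-0.006,0,0,0.06]]';python3 -m inch '[[-0.02,-0.01,0,0,0.06],[0,0,0,0,0.06],[0,0,0,0,0.06],[0,0,0,0,0.06],[0,0,0,0,0.06]]'; python3 look.py w23; echo plate; python3 det.py w23 579.7 -69.3 8 40; echo ring;  python3 det.py w23 579.7 -69.3 8 25;echo gear; python3 det.py w23 579.7 -69.3 18 21; echo hub;python3 det.py w23 579.7 -69.3 25 11; echo bore;python3 det.py w23 579.7 -69.3 25 5
```

```text
time_s: 36.3
eef_pos: [544.3, -106.3, 176.1]
ee_rot: [-0.005, 0.791, -0.61, -0.049]
force: [-0.6, 0.1, -0.1]
grip_width: 0.698
time_s: 36.72
eef_pos: [550.1, -84.0, 176.3]
ee_rot: [-0.005, 0.791, -0.61, -0.049]
force: [0.6, -0.4, -0.2]
grip_width: 0.701
[550.  -84.1 176.3] [[0.252, -0.965, -0.072], [-0.964, -0.256, 0.068], [-0.084, 0.052, -0.995]] 0.7021177353224033 0.004986845988029315
plate
expected px [265.  134.7] r 37.2
ring
expected px [265.  134.7] r 23.2
circle px [265.2 135.5] r 23.8 [579.  -69.7   8. ]
circle px [266.2 137.2] r 22.0 [577.5 -71.2   8. ]
circle px [265.8 133.8] r 22.4 [580.9 -70.    8. ]
circle px [263.8 133.8] r 22.1 [580.3 -67.9   8. ]
circle px [267.8 135.2] r 21.3 [580.1 -72.4   8. ]
circle px [263.8 139.2] r 19.8 [574.8 -69.4   8. ]
gear
expected px [264.4 136.2] r 20.1
circle px [265.2 135.5] r 22.4 [580.6 -69.9  18. ]
circle px [264.8 133.5] r 22.4 [582.5 -69.1  18. ]
circle px [265.8 138.2] r 21.3 [578.1 -71.3  18. ]
circle px [263.8 139.2] r 19.9 [576.5 -69.6  18. ]
circle px [262.8 136.2] r 21.3 [579.3 -67.8  18. ]
circle px [267.5 135.5] r 21.7 [581.2 -72.3  18. ]
hub
expected px [263.9 137.2] r 10.7
circle px [264.2 139.8] r 9.5 [577.2 -70.2  25. ]
bore
expected px [263.9 137.2] r 4.9
circle px [264.8 139.8] r 4.3 [577.4 -70.9  25. ]
```

```bash
python3 -c "
from rig import finish_job
print(finish_job())"
```

```text
the job is handed in; nothing more can be done
None
```

I moved all three samples to their own plates and handed the job in at about 37 s. The rod was set aside on the rubber mat. The gear then went to the round plate, the bush to the square plate, and finally the rod from the mat to the six-sided plate.

**Final positions:** The last pictures show all three standing upright inside their scribed rings, with the gripper clear of everything.

| Sample | Distance from plate centre |
|---|---|
| Gear | about 2 mm |
| Bush | about 1 mm |
| Rod | about 2 mm |

These offsets are measured from the images, with an uncertainty of about 2 mm. I left the gear where it was rather than disturb it again.

**Bystanders:** No path went near the loupe, the tube or the turquoise gears, and no unexpected contact force showed. I did not measure the loupe and tube again at the end.

**Things that disagreed:**
- **Fingertips:** they sat about 30 mm behind the reported TCP, seen in both the wrist and side views. The first rod grip was therefore near its top, and I set the later grasp heights by image and contact.
- **Opening:** the reported opening read 2–5 mm below the true part sizes.
- **Tool tilt:** the tool drifted to about 4° by the time the rod was released, and the rod settled upright.

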